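# Fit the nested lids on the dry tin, unlock them and lift off the outer lid alone

## Task

Put the locked pair of lids together on the open blue tin, both fully home, then turn the captive knob in the boss anticlockwise to its stop with the red key and stand the key back in its holder. Now lift the outer lid alone, leaving the inner lid seated and undisturbed, and finish still holding the outer lid level about 10 cm above where it sat on the tin, so that I can lay a fresh drying cartridge on the inner lid. Do not disturb the other things on the cabinet.

Things in the scene. Friction and masses are not known exactly. Their poses are not given: they have to be found in the camera images.
- tin: Blue square tin, 104x104 mm, 60 tall, walls 4 (mouth 96x96), fixed to the worktop by two steel tabs on its x sides (out to 69 mm, 6 high). Origin: centre of its underside; z up; sides along its x and y. The lids fit it at any quarter turn.
- inner_lid: Brass inner lid (vented tray), 0.2 kg, under the outer lid, locked to it. Square plug 16 mm high, 82 mm at its lower edge, 91 at top, enters the tin's mouth; 104 mm flange rests on the rim; edge stands 14 up. Floor (4 thick) has a slot 16 (x) x 38 mm (y) for the knob's crossbar. Origin: centre of plug's lower edge, at first on the worktop; home 44 mm above the tin's origin. z up, sides along x, y.
- outer_lid: Blue outer lid, 0.3 kg, rests on the inner lid's edge, 2 mm play sideways. Plate 110 mm square; flared skirt 22 mm down, 118 mm wide, goes over the tin's outside. Square steel boss: 44x44 mm, faces along x, y, 4 to 30 mm above origin; round bore 30 mm holds the knob. Origin: centre of the plate's underside, 30 mm above the inner lid's origin when nested, 74 above the tin's when home. z up.
- knob_slot (a point): Middle of the floor of the straight driving slot in the captive brass knob, on the outer lid's z axis, 12 mm above that lid's origin; z up. The slot runs along this frame's y, 8 mm wide, 12 deep, open at both ends to the 30 mm bore; the knob's face is 6 mm below the boss's top. Turns with the knob.
- knob (a joint): Angle of the captive knob, rad: 0 locked, grows anticlockwise seen from above to a stop at 1.2 (released); takes 0.03 N m, stays where left. Its crossbar (32x6 mm, parallel to the driving slot) locked hooks under the inner lid's floor with 1.5 mm slack, so the outer lid carries the inner; at 1.1 or more it passes up through the inner lid's slot. Too deep in the boss for fingers.
- key: Flat-bladed key, 0.09 kg, upright in its holder. Origin: middle of the blade's tip; z up to the red handle. Blade 5 mm thick (x), 18 wide (y), 22 long, tapered over the last 5; collar 26 mm across, 22 to 26 up, rests on the holder; handle 26 to 76 up, 12 thick (x, grip these sides), 34 wide (y). Blade's y goes along the slot, either way round; play: it turns about 0.15 rad more than the knob.
- holder: Light wooden block, fixed, 64 (x) x 52 (y) x 34 mm, with a slot for the key's blade in the middle of its top: 9 (x) by 24 mm (y), 30 deep. Origin: centre of its underside. The key home in it has its tip 12 mm above this origin, its y along the holder's y.
- food_can: Food can, red printed label, 58 mm across, 72 mm tall; a bystander, loose. Origin: centre of its underside.
- blue_jar: Small blue jar with a white screw lid, 50 mm across, 54 mm tall; a bystander, loose. Origin: centre of its underside.
- tape: Roll of masking tape lying flat, 96 mm across, 25 mm tall; a bystander, loose. Origin: centre of its underside.
- pliers: Pliers with black grips lying flat, 45 x 137 x 10 mm; a bystander, loose. Origin: centre of its underside.
- tweezer: Steel tweezers lying flat, 11 x 127 x 8 mm; a bystander, loose. Origin: centre of its underside.
- spice_jar: Spice jar with a green cap, 44 mm across, 99 mm tall; a bystander, loose. Origin: centre of its underside.
- steel_block: Polished steel bench block, 64 x 64 x 24 mm; a bystander, loose. Origin: centre of its underside.
- hammer: Chasing hammer with a wooden handle lying on its side, 65 x 195 x 27 mm; a bystander, loose. Origin: centre of its underside.
There are look-alikes about, which are no part of the job. There is more than one size of the key; the job needs the smallest.

How it is judged:
By the outcome, as a careful person would: the job done as asked, in the order asked, and still so for the second after the job is handed in, while the arm keeps its last pose, push and grip.
It also fails if it takes over 72 s, if anything falls off the work surface, if the arm or the gripper's body presses on something with over 40 N, if the wrist force passes 120 N, or if a joint passes its speed limit or range.

## Robot

A 6-joint arm with a two-finger parallel gripper is mounted at the origin on a cart in front of the work surface, level with it; the furniture and walls round the work are solid. World frame = base frame: x ahead of the robot, y to its left, z up, the work surface at z = 0. Lengths are in mm, angles in degrees, forces in N, time in s.
With the tool pointing down it reaches from about 300 to 850 mm from the base axis. Payload 4.2 kg.
Tool frame: the origin (TCP) lies midway between the tips of the shut fingers; the grasp point (between the pads) lies pinch_z behind it (pinch_z is the distance from the TCP to the grasp point, in mm); z points along the fingers, y is the line along which they close (so a half turn about z gives the same grasp; the last joint's range is limited). The gripper opens to 91 mm and grips with 3 to 60 N. Pads are 32 mm wide; open, the fingers measure 118 mm over their backs; the gripper's body (76 mm by 178 mm) begins 60 mm behind the grasp point.
Start: joints at [-72.365, 18.312, 89.639, -0, 72.044, -1.146], TCP at [185.131, -544.398, 213.976] pointing down, gripper open.
Joint ranges: [-177.97, 177.97], [-48.28, 115.42], [12.27, 149.76], [-77.06, 257.06], [2.81, 150.46], [-146.56, 146.56]. Speed limits (degrees/s): [147.25, 147.25, 180, 180, 180, 180].

## Interface

Orientations are given as [roll, pitch, yaw] about the fixed x, y, z axes, in that order (R = Rz(yaw) Ry(pitch) Rx(roll)).
In Python, from workcell import state, grab_frame, job_done, masks_of, landmark_of, pinch_z gives the robot as it stands. The module is installed in compiled form; this text tells all that it offers.
- The arm moves only by the tool move_arm, never from a script. Its argument "plan" is a list of rows, each an object of numbers: "x", "y", "z": the shift along the tool's x, y, z in mm; "rx", "ry", "rz": the turn, a rotation vector about the tool's x, y, z in rad. A call has 1 to 10 rows; each row shifts and turns the commanded pose from where the row before left it, along the tool's axes as they then stand; what a row does not reach is not made up. A row lasts 1/10 s, in which the tool goes at most 50 mm and 8.59 degrees, less where a joint would pass 70% of its speed; a pose out of reach is approached as far as the arm can. A call is refused whole if a number of a shift passes 50 or a number of a turn 0.15, either way. A call with a gripper value outside its range is refused whole. "grip" is the opening, from 0 (shut) to 1 (fully open), set as the call begins (left out, the last holds). The fingers move at their own pace and stop on an object; "squeeze" is the grip in N (left out, the last holds). Time passes only in rows, so rows that do not move let the fingers close. It gives the time, the measured TCP pose, the force, the opening and the grip force at its end, in the units of the state.
- state(): the state, without advancing time (a new reading comes with each control period).
- grab_frame(name): name is "scene" or "top" or "wrist"; returns a dict with "img" (420x560x3 uint8, red, green, blue), "z_map" (420x560 float32, mm along the optical axis (not along the pixel's ray), 0 where there is no reading), "fx", "fy", "cx", "cy" (pixels), "dist" ([k1, k2, p1, p2, k3] as OpenCV has them; the pictures are not rectified), "rvec" (rotation vector, rad) and "tvec" (3), from world to camera coordinates, as OpenCV has them. Camera axes: x right, y down, z forward; pixel columns grow to the right and rows downward; lengths in mm; the calibration is good to about 2 mm. A picture is of the moment at which its call begins.
- job_done(): hands the job in; it is judged then, once.
Trained networks look in the newest picture that a camera, given by its name, has taken for a name from the list of things; names that differ only in an ending like _2 or _b are one class to them, and where a whole thing is asked for, a point or a joint stands for the part that bears it (a point fixed in the world has none). Each returns a list of dicts, best first, with "p" (0 to 1); they miss things now and then, are a little off and sometimes report something else, mostly with a low value. They report only what shows in the picture. A call takes as long as a camera call. They do not tell look-alikes from the thing itself.
- masks_of(camera, label): "pixels" (420x560 bool, what is visible of it) and "box" ([centre column, centre row, width, height] in pixels, round what is visible of it).
- landmark_of(camera, label): "point" ([column, row] in pixels: a listed point, or the origin of a listed thing).
The state is a dict: "time_s": time; "qpos": joint angles; "qvel": joint speeds; "effort": joint torques, N m; "ee_pos": TCP position; "ee_rot": TCP orientation; "force": force on the tool from outside, world axes, zero at the start; "torque": the same for the moment, N m; "gripper_width": finger opening in mm; "gripper_force": force on a finger pad.
Only numpy, scipy, OpenCV 4.12 (cv2) and the standard library are available. Lean on these libraries where they do the work, as an engineer would, in place of code of your own. Each camera call takes 0.05 s, during which the arm holds its last target. There are 200 camera calls.

## Working session

There is one attempt and no reset: what is moved stays moved. The work goes in short steps, Python scripts to look and compute and a tool call to move; the robot and the scene stay as the last step left them, time stands still between calls to the robot, and variables do not carry over. Pictures are saved under pics/ and viewed, at most 11 in all, crops included, and the job is handed in when it is done.

Besides the shell and the picture viewer there is one more tool, called as name(argument=value, ...) on one line, values as JSON. move_arm: Moves the arm, as the interface text tells. Its arguments: {"type":"object","properties":{"plan":{"type":"array","items":{"type":"object","properties":{"x":{"type":"number"},"y":{"type":"number"},"z":{"type":"number"},"rx":{"type":"number"},"ry":{"type":"number"},"rz":{"type":"number"}}}},"grip":{"type":"number"},"squeeze":{"type":"number"}},"required":["plan"]}

```bash
mkdir -p pics
cat > h.py <<'E'
import numpy as np, cv2
from workcell import *
def cam(n):
    f=grab_frame(n); f['K']=np.array([[f['fx'],0,f['cx']],[0,f['fy'],f['cy']],[0,0,1]]); f['R']=cv2.Rodrigues(np.array(f['rvec'],float))[0]
    f['d']=np.array(f['dist'],float); f['t']=np.array(f['tvec'],float).ravel(); return f
def cloud(f,mask=None):
    m=f['z_map']>0
    if mask is not None: m&=mask
    r,c=np.nonzero(m); z=f['z_map'][r,c].astype(float)
    u=cv2.undistortPoints(np.stack([c,r],1).astype(float)[:,None],f['K'],f['d'])[:,0]
    return (np.c_[u*z[:,None],z]-f['t'])@f['R'], np.stack([c,r],1)
def onplane(f,uv,z):
    u=cv2.undistortPoints(np.array(uv,float).reshape(-1,1,2),f['K'],f['d'])[:,0]
    d=np.c_[u,np.ones(len(u))]@f['R']; o=-f['t']@f['R']
    return o+d*((z-o[2])/d[:,2])[:,None]
def save(n,f,s=1): cv2.imwrite('pics/'+n,cv2.resize(f['img'][:,:,::-1],None,fx=s,fy=s,interpolation=cv2.INTER_CUBIC))
E
python3 - <<'E'
from h import *
print(state()); print(pinch_z)
a=cam('top'); b=cam('scene')
for n,f in(('top',a),('scene',b)):
    save(n+'0.png',f,1.42)
    print(n,'campos',-f['t']@f['R'])
    for l in 'tin inner_lid outer_lid knob_slot key holder'.split():
        for d in masks_of(n,l)[:4]:
            P,_=cloud(f,d['pixels']); 
            print(l,round(d['p'],2),np.round(d['box']),np.round(np.median(P,0)) if len(P) else '',np.round(np.percentile(P,98,axis=0)),np.round(np.percentile(P,2,axis=0)))
        for d in landmark_of(n,l)[:3]: print('  lm',l,round(d['p'],2),np.round(d['point'],1))
E
```

```text
{'time_s': 0.0, 'qpos': array([-7.23658286e+01,  1.83494124e+01,  8.97065968e+01,  6.58909023e-04,
        7.20412679e+01, -1.14573326e+00]), 'qvel': array([-0.01035194, -0.02124592, -0.10105632, -0.0126962 ,  0.0112326 ,
       -0.12943778]), 'effort': array([-1.35367109e-04, -4.12454510e+01, -2.31975782e+01,  7.27406982e-02,
        4.56517248e-02, -1.57318050e-04]), 'ee_pos': array([ 184.96758651, -543.91374449,  213.14130837]), 'ee_rot': array([-1.79902755e+02, -2.57143835e-03,  1.87796988e+01]), 'force': array([ 0.76629056, -0.42116304,  0.47253155]), 'torque': array([ 0.02506637,  0.0376246 , -0.01017633]), 'gripper_force': 0.0, 'gripper_width': 91.4793576548647}
18.8
top campos [ 276.4964438    63.68771981 1229.01935499]
tin 0.8 [282. 202.  47.  54.] [541.  54.   8.] [591. 104.  63.] [477.   2.   0.]
tin 0.71 [251. 150.  27.  33.] [656. 124.  69.] [689. 149.  74.] [637.  99.  13.]
  lm tin 0.68 [281.8 205.9]
outer_lid 0.88 [213. 203.  50.  62.] [536. 212.  36.] [598. 270.  63.] [483. 157.  13.]
  lm outer_lid 0.82 [210.2 196.5]
  lm outer_lid 0.4 [251.6 152.7]
knob_slot 0.54 [
[... 762 characters left out ...]
8.  -5.   4.]
  lm tin 0.66 [294.4 224.8]
  lm inner_lid 0.58 [231.4 197.1]
  lm inner_lid 0.44 [365.4 250.1]
outer_lid 0.9 [240. 200.  46.  41.] [524. 183.  36.] [593. 224.  62.] [485. 151.  13.]
  lm outer_lid 0.97 [229.8 197.8]
key 0.85 [403. 217.  27.  50.] [ 595. -160.   66.] [ 603. -139.  102.] [ 587. -180.    8.]
key 0.84 [370. 229.  20.  27.] [ 505. -128.   65.] [ 510. -111.   90.] [ 499. -143.   38.]
key 0.68 [365. 208.  22.  46.] [590. -77.  71.] [610. -59. 103.] [578. -95.   8.]
  lm key 0.85 [396.  235.1]
  lm key 0.84 [367.6 250.3]
  lm key 0.63 [321.8 207.1]
holder 0.77 [369. 249.  40.  31.] [ 483. -136.   27.] [537. -99.  37.] [ 475. -154.    3.]
  lm holder 0.88 [365.8 253.9]
```

View pics/top0.png

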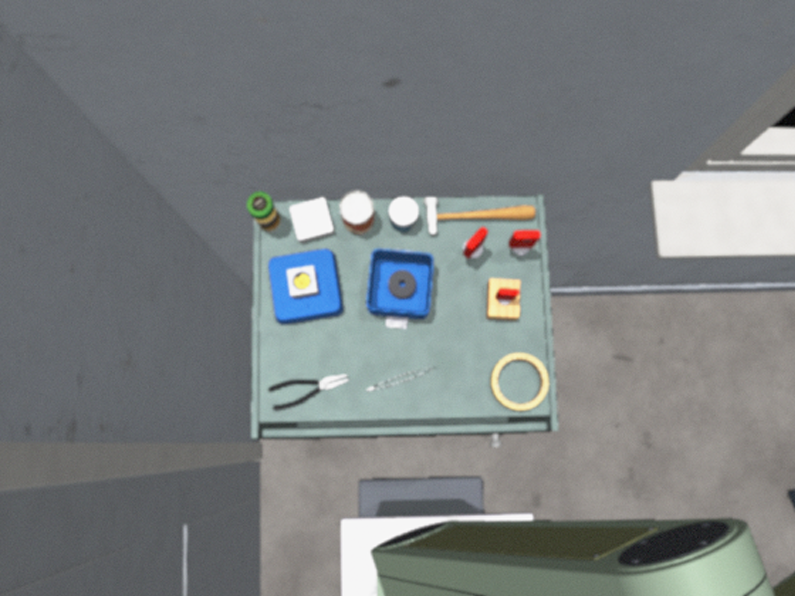

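View pics/scene0.png

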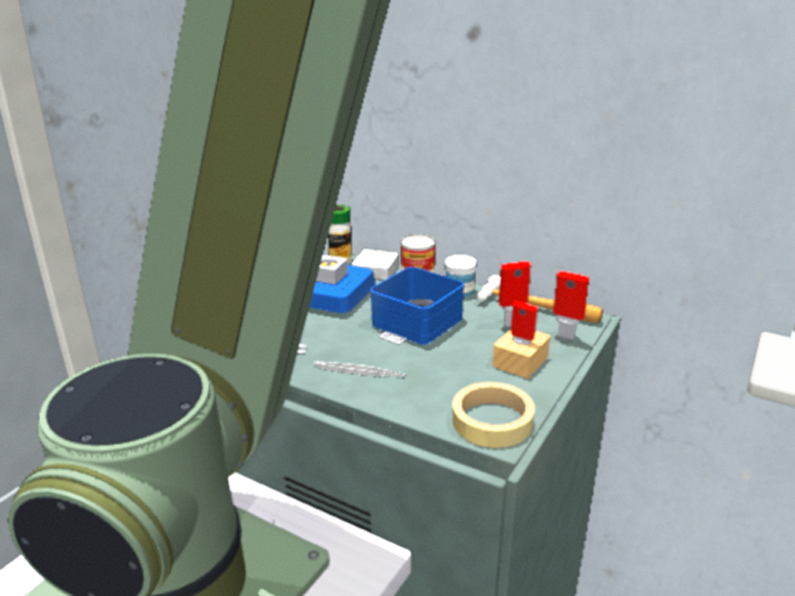

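The top view shows the closed lid pair at left (213,202), the open tin with a dark puck inside (282,202) and the holder with the small key (355,210). Two larger keys stand behind the holder, and the tape, pliers and tweezers lie in front. I'll move over to the holder and look with the wrist camera.

move_arm(plan=[{"x": 39, "y": -30, "z": -6}, {"x": 39, "y": -30, "z": -6}, {"x": 39, "y": -30, "z": -6}, {"x": 39, "y": -30, "z": -6}, {"x": 39, "y": -30, "z": -6}, {"x": 39, "y": -30, "z": -6}, {"x": 39, "y": -30, "z": -6}, {"x": 39, "y": -30, "z": -6}, {"x": 39, "y": -30, "z": -6}, {"x": 39, "y": -30, "z": -6}])

```text
schema error: expected keys x, y, z, rx, ry, rz
```

```bash
cat >> h.py <<'E'
def plan(x,y,z,yaw,step=45,pos=None,yaw0=None):
    "constant-yaw shift in tool axes, then turn"
    s=state(); p=s['ee_pos'] if pos is None else np.array(pos); w=s['ee_rot'][2] if yaw0 is None else yaw0
    from scipy.spatial.transform import Rotation as Ro
    R=Ro.from_euler('xyz',[180,0,w],degrees=True).as_matrix()
    d=R.T@(np.array([x,y,z])-p); t=-np.radians((yaw-w+180)%360-180)
    n=int(np.ceil(np.linalg.norm(d)/step)); print('at',np.round(p,1),np.round(s['ee_rot'],2),'d',np.round(d,1),'rows',n,'each',np.round(d/max(n,1),2),'rz',round(t,3))
def rect(P):
    r=cv2.minAreaRect(P[:,:2].astype(np.float32)); return np.round(r[0],1),np.round(r[1],1),round(r[2],1)
E
python3 - <<'E'
from h import *
s=state();print(s['time_s'],s['ee_pos'],s['ee_rot'])
f=cam('wrist');save('w1.png',f,1.42);print(-f['t']@f['R'],f['R'][2])
for l in 'tin outer_lid knob_slot key holder'.split():
    for d in masks_of('wrist',l)[:4]:
        P,_=cloud(f,d['pixels']); print(l,round(d['p'],2),np.round(d['box']),np.round(np.median(P,0)),rect(P))
    for d in landmark_of('wrist',l)[:3]: print('  lm',l,round(d['p'],2),np.round(d['point'],1))
np.savez('w1.npz',P=cloud(f)[0])
plan(505,-125,300,0)
E
```

```text
1.3 [ 185.13087512 -544.39312356  213.98772094] [1.79994490e+02 1.11002059e-03 1.87832315e+01]
[ 258.48486594 -518.80906006  384.36446474] [-0.26186542 -0.08989482 -0.96090864]
at [ 185.1 -544.4  214. ] [179.99   0.    18.78] d [ 437.9 -294.1  -86. ] rows 12 each [ 36.49 -24.51  -7.17] rz 0.328
```

View pics/w1.png

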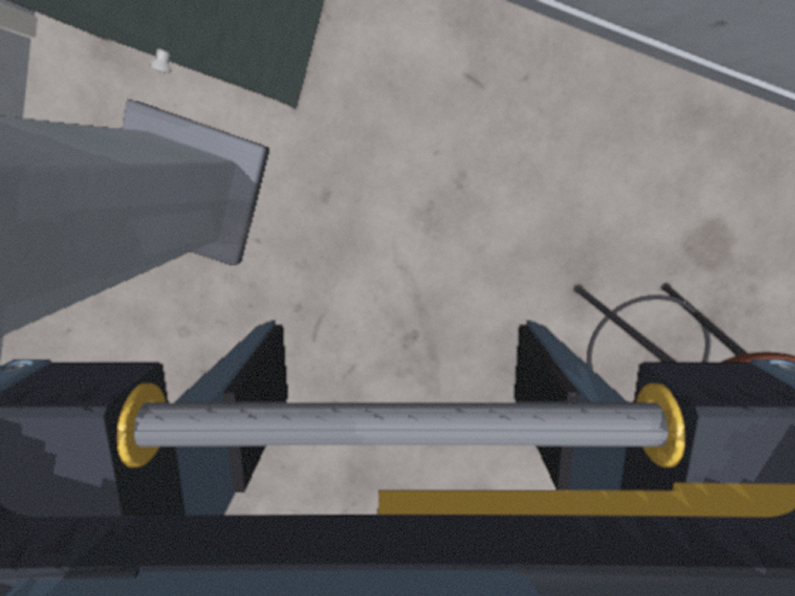

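The wrist picture shows only the floor, with the fingers at the bottom (about rows 320-480). The move was refused because every row needs all six keys, so I'll resend it.

move_arm(plan=[{"x": 39, "y": -30, "z": -8, "rx": 0, "ry": 0, "rz": 0}, {"x": 39, "y": -30, "z": -8, "rx": 0, "ry": 0, "rz": 0}, {"x": 39, "y": -30, "z": -8, "rx": 0, "ry": 0, "rz": 0}, {"x": 39, "y": -30, "z": -8, "rx": 0, "ry": 0, "rz": 0}, {"x": 39, "y": -30, "z": -8, "rx": 0, "ry": 0, "rz": 0}, {"x": 39, "y": -30, "z": -8, "rx": 0, "ry": 0, "rz": 0}, {"x": 39, "y": -30, "z": -8, "rx": 0, "ry": 0, "rz": 0.08}, {"x": 39, "y": -30, "z": -8, "rx": 0, "ry": 0, "rz": 0.08}, {"x": 39, "y": -30, "z": -8, "rx": 0, "ry": 0, "rz": 0.08}, {"x": 39, "y": -30, "z": -8, "rx": 0, "ry": 0, "rz": 0.08}])

```text
time_s: 2.85
ee_pos: [476.8, -147.7, 294.8]
ee_rot: [180.0, -0.0, 0.3]
force: [1.1, -1.1, -0.1]
gripper_width: 91.0
gripper_force: 0.0
```

```bash
cat > look.py <<'E'
from h import *
import sys
s=state();print(s['time_s'],s['ee_pos'],s['ee_rot'])
f=cam('wrist');save(sys.argv[1]+'.png',f,1.42)
for l in sys.argv[2:]:
    for d in masks_of('wrist',l)[:4]:
        P,_=cloud(f,d['pixels']); print(l,round(d['p'],2),np.round(d['box']),np.round(np.median(P,0)),rect(P))
    for d in landmark_of('wrist',l)[:3]: print('  lm',l,round(d['p'],2),np.round(d['point'],1))
P,uv=cloud(f); np.savez(sys.argv[1]+'.npz',P=P,uv=uv,img=f['img'])
E
python3 look.py w2 tin key holder
```

```text
2.85 [ 476.81847815 -147.668143    294.77324812] [ 1.79966256e+02 -4.59101198e-02  2.83398140e-01]
tin 0.74 [119. 122. 108. 107.] [540.  61.  24.] (array([539.4,  70.8]), array([144.5, 140. ]), 82.4)
  lm tin 0.83 [133.1 122.4]
key 0.95 [263. 146.  29.  16.] [ 513. -123.   86.] (array([ 509.6, -119.2]), array([22.4, 39.8]), 18.5)
key 0.92 [262. 101.  80.  54.] [ 568. -125.   32.] (array([ 569.2, -118.4]), array([101.7,  43.5]), 64.4)
key 0.88 [290.  38.  44.  73.] [ 644. -157.   36.] (array([ 634.8, -158.5]), array([76.7, 47.2]), 2.1)
key 0.38 [237.  24. 158.  48.] [661. -56.  19.] (array([667. , -92.7]), array([ 51.7, 188.6]), 8.3)
  lm key 0.95 [265.1 148.1]
  lm key 0.74 [225.5  80.5]
  lm key 0.74 [286.3  81.6]
holder 0.92 [264. 144.  43.  50.] [ 515. -123.   34.] (array([ 506.6, -120.8]), array([57.1, 71.1]), 85.2)
  lm holder 0.6 [267.1 143.6]
  lm holder 0.35 [267.5 147.1]
```

View pics/w2.png

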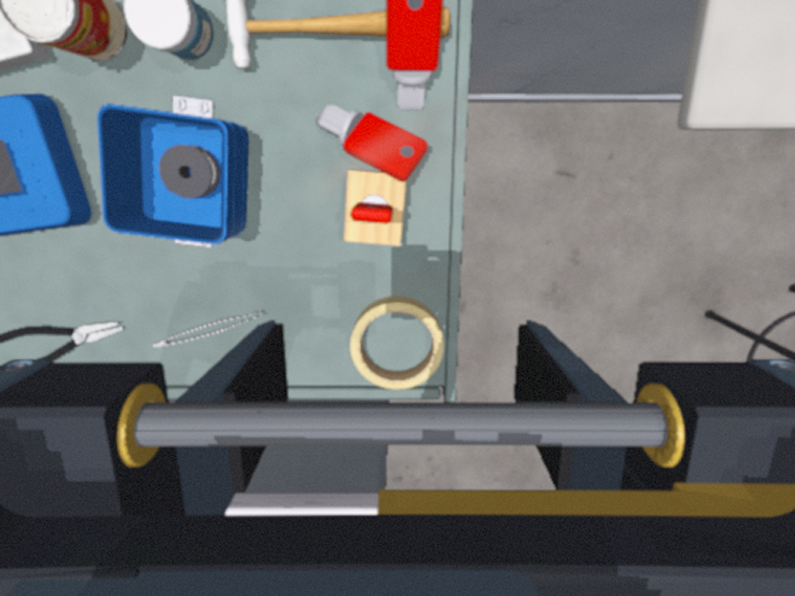

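The wrist view shows the holder with the small key at (375,205) and the tin at (175,172) with a puck inside. The larger keys, at (380,140) and (412,45), now look as if they are lying down. I'll check that with the depth data.

Run:
```python
from h import *
for n in('wrist','scene','top'):
    f=cam(n)
    P,uv=cloud(f); c=f['img'][uv[:,1],uv[:,0]].astype(int)
    red=(c[:,0]>150)&(c[:,1]<60)&(c[:,2]<60)&(P[:,0]>450)&(P[:,0]<720)&(P[:,1]<-30)&(P[:,1]>-230)&(P[:,2]>0)
    m=np.zeros((420,560),np.uint8); m[uv[red,1],uv[red,0]]=1
    k,L=cv2.connectedComponents(m)
    for i in range(1,k):
        q=P[L[uv[:,1],uv[:,0]]==i]
        if len(q)>20: print(n,len(q),np.round(q.min(0)),np.round(q.max(0)),np.round(np.median(q,0)))
    if n=='scene': cv2.imwrite('pics/s2.png',cv2.resize(f['img'][120:280,250:470,::-1],None,fx=3.5,fy=3.5))
print(state()['time_s'])
```

```text
wrist 1677 [ 627. -180.   23.] [ 669. -136.   53.] [ 649. -158.   40.]
wrist 648 [ 556. -147.   15.] [592. -98.  41.] [ 574. -118.   29.]
wrist 347 [ 536. -169.   28.] [ 568. -129.   51.] [ 548. -150.   44.]
wrist 238 [ 504. -140.   74.] [ 515. -109.   90.] [ 510. -124.   87.]
scene 437 [ 625. -182.   22.] [ 680. -138.   59.] [ 650. -163.   42.]
scene 510 [ 500. -172.   23.] [ 563. -110.   91.] [ 506. -134.   58.]
top 373 [ 627. -175.   21.] [ 688. -135.   62.] [ 653. -155.   42.]
top 80 [ 479. -117.   21.] [589. -61. 410.] [ 565. -109.   36.]
3.35
```

View pics/s2.png

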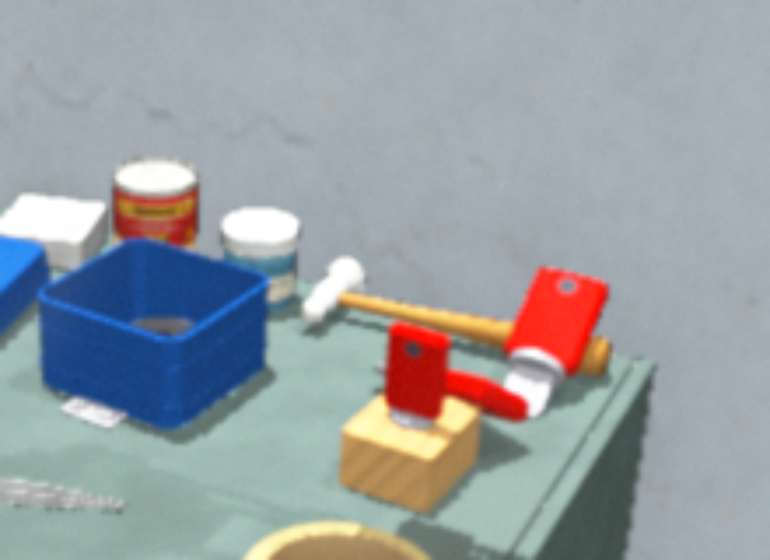

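The two larger keys were freestanding and toppled by themselves. They lie behind the holder at (490,395) and (550,320) in the crop. The small key in its holder at (418,370) is fine. Next I'll look at the lid and tin.

move_arm(plan=[{"x": 1, "y": -43, "z": 3, "rx": 0, "ry": 0, "rz": 0}, {"x": 1, "y": -43, "z": 3, "rx": 0, "ry": 0, "rz": 0}, {"x": 1, "y": -43, "z": 3, "rx": 0, "ry": 0, "rz": 0}, {"x": 1, "y": -43, "z": 3, "rx": 0, "ry": 0, "rz": 0}, {"x": 1, "y": -43, "z": 3, "rx": 0, "ry": 0, "rz": 0}, {"x": 1, "y": -43, "z": 3, "rx": 0, "ry": 0, "rz": 0}, {"x": 1, "y": -43, "z": 3, "rx": 0, "ry": 0, "rz": 0}, {"x": 0, "y": 0, "z": 0, "rx": 0, "ry": 0, "rz": 0}])

```text
time_s: 4.15
ee_pos: [480.3, 154.8, 272.3]
ee_rot: [-179.9, 0.0, 0.7]
force: [-0.1, -0.7, 0.4]
gripper_width: 90.8
gripper_force: 0.0
```

```bash
python3 look.py w3 tin outer_lid knob_slot
cat > meas.py <<'E'
from h import *
def sel(n,lo,hi,col):
    D=np.load(n+'.npz'); P=D['P'];c=D['img'][D['uv'][:,1],D['uv'][:,0]].astype(int)
    return P[(P>lo).all(1)&(P<hi).all(1)&col(c)]
blue=lambda c:(c[:,2]>c[:,0]+40)&(c[:,2]>c[:,1]+20)
anyc=lambda c:c[:,0]>-1
red=lambda c:(c[:,0]>c[:,1]+60)&(c[:,0]>c[:,2]+60)
wood=lambda c:(c[:,0]>c[:,2]+30)
def rep(t,q): print(t,len(q),rect(q) if len(q)>5 else '',np.round(np.median(q,0),1),np.round(np.percentile(q,[2,98],0),1).tolist())
if __name__=='__main__':
    rep('key top',sel('w2',[480,-170,78],[535,-90,95],red))
    rep('holder top',sel('w2',[460,-170,29],[560,-80,37.5],wood))
    rep('tin rim w2',sel('w2',[470,-20,56],[620,130,64],blue))
    rep('tin rim w3',sel('w3',[470,-20,56],[620,130,64],blue))
    rep('lid plate',sel('w3',[460,140,30],[620,290,38],blue))
    rep('boss top',sel('w3',[500,170,57],[590,260,64],anyc))
E
python3 meas.py
```

```text
4.15 [480.34869091 154.81698191 272.34175804] [-1.79901805e+02  4.90331389e-02  6.93754648e-01]
tin 0.96 [371. 128. 110. 112.] [539.  46.  13.] (array([536.7,  52.7]), array([126.4, 137.5]), 62.4)
  lm tin 0.84 [358.8 126.2]
outer_lid 0.89 [232. 122. 105. 103.] [545. 212.  35.] (array([542.5, 217.3]), array([121.1, 125.8]), 4.8)
outer_lid 0.48 [371. 126. 109. 113.] [539.  46.  14.] (array([535.4,  40.4]), array([130.7, 137.4]), 83.7)
  lm outer_lid 0.61 [231.6 128. ]
knob_slot 0.67 [231. 124.  22.  26.] [541. 216.  54.] (array([541.4, 215.5]), array([27.3, 26.4]), 26.0)
knob_slot 0.66 [530. 155.  60.  23.] [ 510. -116.   72.] (array([ 433.5, -566.5]), array([936.4,  29.8]), 80.1)
  lm knob_slot 0.84 [233.1 124.5]
key top 298 (array([ 509.3, -123.6]), array([32.6, 12.1]), 84.3) [ 509.8 -123.6   86.8] [[503.7, -138.6, 80.9], [515.8, -108.7, 88.7]]
holder top 1567 (array([ 518.8, -131.2]), array([69.8, 85.1]), 87.5) [ 517.5 -122.7   33.6] [[478.3, -160.0, 31.7], [557.3, -97.4, 36.3]]
tin rim w2 1457 (array([536.7,  51.9]), array([106.3, 105.4]), 83.5) [541.2  59.5  59.3] [[483.0, -3.2, 56.4], [591.2, 106.0, 61.2]]
tin rim w3 1547 (array([536.9,  52.5]), array([106. , 105.3]), 83.3) [543.3  49.3  59.6] [[482.9, -1.3, 56.5], [591.1, 107.5, 61.3]]
lid plate 6953 (array([541.2, 215.6]), array([111.7, 112.2]), 8.2) [547.4 212.6  34.7] [[487.0, 160.5, 32.1], [596.4, 270.2, 36.8]]
boss top 1009 (array([541.1, 215.7]), array([43.8, 44.2]), 8.3) [542.2 216.4  60.2] [[519.3, 193.4, 58.3], [563.6, 237.8, 62.0]]
```

View pics/w3.png

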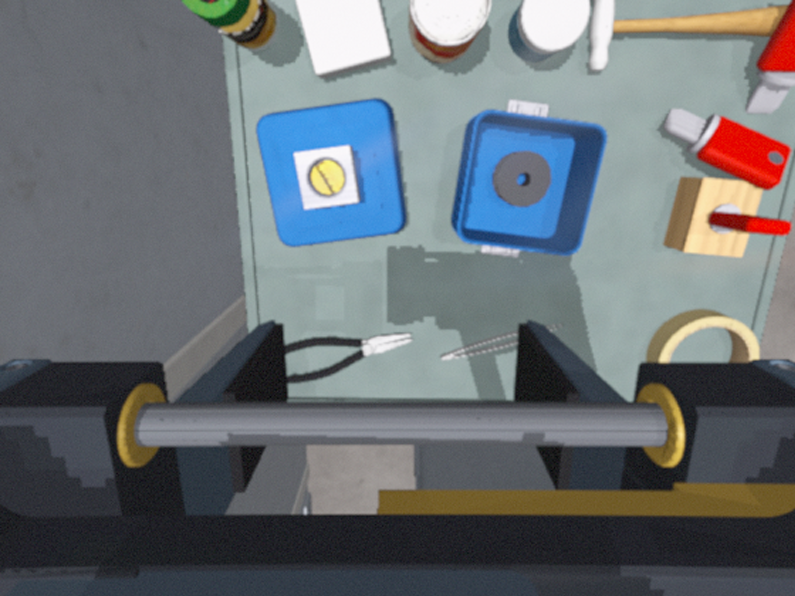

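The wrist view shows the lid pair at (330,172), its boss at (327,177) with the knob slot visible, and the tin at (530,180). I'll now descend on the boss.

move_arm(plan=[{"x": 10.3, "y": -10, "z": 30, "rx": 0, "ry": 0, "rz": 0}, {"x": 10.3, "y": -10, "z": 30, "rx": 0, "ry": 0, "rz": 0}, {"x": 10.3, "y": -10, "z": 30, "rx": 0, "ry": 0, "rz": 0}, {"x": 10.3, "y": -10, "z": 30, "rx": 0, "ry": 0, "rz": 0}, {"x": 10.3, "y": -10, "z": 30, "rx": 0, "ry": 0, "rz": 0}, {"x": 10.3, "y": -10, "z": 30, "rx": 0, "ry": 0, "rz": -0.131}, {"x": 0, "y": 0, "z": 0, "rx": 0, "ry": 0, "rz": 0}, {"x": 0, "y": 0, "z": 0, "rx": 0, "ry": 0, "rz": 0}])

```text
time_s: 5.3
ee_pos: [542.1, 211.0, 93.0]
ee_rot: [180.0, 0.1, 7.8]
force: [0.2, -0.7, -0.0]
gripper_width: 91.3
gripper_force: 0.0
```

Run:
```python
from h import *
plan(541.2,215.6,37,8.2)
f=cam('wrist'); P,uv=cloud(f); c=f['img'][uv[:,1],uv[:,0]].astype(int)
q=P[(abs(P-[541,215.5,60])<[40,40,3]).all(1)]; print(len(q),rect(q),np.median(q,0))
k=q=P[(abs(P-[541,215.5,54])<[14,14,3]).all(1)]; print('knobface',len(k))
# slot direction: yellow region PCA of dark pixels
m=(abs(P[:,:2]-[541,215.5])<[11,11]).all(1); g=c[m].sum(1); pts=P[m]
d=pts[g<np.percentile(g,20)]; w=np.linalg.svd(d[:,:2]-d[:,:2].mean(0))[2][0]; print('slot dir deg',np.degrees(np.arctan2(w[1],w[0])),len(d))
cv2.imwrite('pics/w4.png',cv2.resize(f['img'][100:420,130:430,::-1],None,fx=1.8,fy=1.8))
np.savez('w4.npz',P=P,uv=uv,img=f['img'])
```

```text
at [542.1 211.   93. ] [1.7997e+02 6.0000e-02 7.7700e+00] d [-0.3 -4.7 56. ] rows 2 each [-0.13 -2.34 28.01] rz -0.007
2818 (array([541.1, 215.8]), array([45. , 44.1]), 8.4) [542.60101533 216.19607977  60.24291404]
knobface 855
slot dir deg -138.71737168318273 183
```

move_arm(plan=[{"x": -0.3, "y": -4.7, "z": 16, "rx": 0, "ry": 0, "rz": -0.007}, {"x": 0, "y": 0, "z": 20, "rx": 0, "ry": 0, "rz": 0}, {"x": 0, "y": 0, "z": 19, "rx": 0, "ry": 0, "rz": 0}, {"x": 0, "y": 0, "z": 0, "rx": 0, "ry": 0, "rz": 0}])

```text
time_s: 5.75
ee_pos: [540.1, 215.5, 37.8]
ee_rot: [180.0, 0.1, 8.2]
force: [-0.5, -0.2, -0.3]
gripper_width: 91.2
gripper_force: 0.0
```

move_arm(plan=[{"x": 0, "y": 0, "z": 0, "rx": 0, "ry": 0, "rz": 0}, {"x": 0, "y": 0, "z": 0, "rx": 0, "ry": 0, "rz": 0}, {"x": 0, "y": 0, "z": 0, "rx": 0, "ry": 0, "rz": 0}, {"x": 0, "y": 0, "z": 0, "rx": 0, "ry": 0, "rz": 0}, {"x": 0, "y": 0, "z": 0, "rx": 0, "ry": 0, "rz": 0}, {"x": 0, "y": 0, "z": 0, "rx": 0, "ry": 0, "rz": 0}], grip=0.3, squeeze=40)

```text
time_s: 6.35
ee_pos: [541.2, 216.5, 38.1]
ee_rot: [180.0, -0.0, 8.4]
force: [0.6, -3.8, 1.2]
gripper_width: 45.9
gripper_force: 1.1
```

move_arm(plan=[{"x": 0, "y": 0, "z": 0, "rx": 0, "ry": 0, "rz": 0}, {"x": 0, "y": 0, "z": 0, "rx": 0, "ry": 0, "rz": 0}, {"x": 0, "y": 0, "z": 0, "rx": 0, "ry": 0, "rz": 0}, {"x": 0, "y": 0, "z": -6, "rx": 0, "ry": 0, "rz": 0}, {"x": 0, "y": 0, "z": -10, "rx": 0, "ry": 0, "rz": 0}, {"x": 0, "y": 0, "z": 0, "rx": 0, "ry": 0, "rz": 0}])

```text
time_s: 6.95
ee_pos: [541.8, 217.0, 55.0]
ee_rot: [-180.0, -0.1, 8.3]
force: [0.6, -0.3, -4.9]
gripper_width: 43.5
gripper_force: 40.0
```

Run:
```python
from h import *
s=state(); print(s['force'],s['torque'],s['gripper_width'],s['gripper_force']); plan(536.8,52.3,160,-6.6)
f=cam('wrist'); P,uv=cloud(f)
np.savez('w5.npz',P=P,uv=uv,img=f['img'])
q=P[(abs(P-[541,215.5,51])<[75,75,4]).all(1)]; print(len(q),rect(q),np.median(q,0))
A=np.c_[q[:,:2]-[541,215],np.ones(len(q))]; print(np.linalg.lstsq(A,q[:,2],rcond=None)[0])
```

```text
[ 0.64055469 -0.27988069 -4.904545  ] [ 0.01035778 -0.03112304  0.02364916] 43.521498385675834 39.999987836927176
at [541.8 217.   55. ] [-1.7996e+02 -1.2000e-01  8.3500e+00] d [ -28.9  162.2 -105. ] rows 5 each [ -5.77  32.44 -21.  ] rz 0.261
17813 (array([541.6, 217.2]), array([112.7, 112.8]), 8.5) [573.75375069 220.2529715   51.50975166]
[-4.89045471e-04 -1.68561787e-04  5.15214467e+01]
```

move_arm(plan=[{"x": 0, "y": 0, "z": -35, "rx": 0, "ry": 0, "rz": 0}, {"x": 0, "y": 0, "z": -40, "rx": 0, "ry": 0, "rz": 0}, {"x": -2.9, "y": 16, "z": -20, "rx": 0, "ry": 0, "rz": 0}, {"x": -5.2, "y": 30, "z": 0, "rx": 0, "ry": 0, "rz": 0}, {"x": -5.2, "y": 30, "z": 0, "rx": 0, "ry": 0, "rz": 0}, {"x": -5.2, "y": 30, "z": 0, "rx": 0, "ry": 0, "rz": 0}, {"x": -5.2, "y": 30, "z": 0, "rx": 0, "ry": 0, "rz": 0}, {"x": -5.2, "y": 26.2, "z": 0, "rx": 0, "ry": 0, "rz": 0.131}, {"x": 0, "y": 0, "z": 0, "rx": 0, "ry": 0, "rz": 0.131}, {"x": 0, "y": 0, "z": 0, "rx": 0, "ry": 0, "rz": 0}])

```text
time_s: 8.0
ee_pos: [535.7, 51.1, 148.6]
ee_rot: [-180.0, 0.1, -6.7]
force: [-0.3, 0.5, -4.4]
gripper_width: 43.8
gripper_force: 40.0
```

```bash
cat > fit.py <<'E'
from h import *
s=state(); f=cam('wrist'); P,uv=cloud(f); T=s['ee_pos']; zt=T[2]-4
q=P[(abs(P-[T[0],T[1],zt])<[75,75,4]).all(1)]; print('lid',len(q),rect(q),np.median(q,0))
A=np.c_[q[:,:2]-T[:2],np.ones(len(q))]; print('plane',np.linalg.lstsq(A,q[:,2],rcond=None)[0])
print(np.round(s['ee_pos'],1),s['ee_rot'],s['force'],s['torque'],s['gripper_width'],s['time_s'])
plan(536.8,52.3,82,-6.6)
E
python3 fit.py
```

```text
lid 17801 (array([535.4,  51.4]), array([112.9, 112.6]), 83.2) [567.71732426  48.78429176 145.03892301]
plane [-3.31625219e-03  2.17033372e-05  1.45108497e+02]
[535.7  51.1 148.6] [-1.79994552e+02  5.02321743e-02 -6.73655008e+00] [-0.28573085  0.48043751 -4.41528165] [ 0.05483185 -0.00652626  0.01638468] 43.800729076187196 8.0
at [535.8  51.7 148.7] [-1.7999e+02  4.0000e-02 -6.5500e+00] d [ 0.9 -0.7 66.7] rows 2 each [ 0.47 -0.37 33.33] rz 0.001
```

move_arm(plan=[{"x": 1.3, "y": -1.1, "z": 10, "rx": 0, "ry": 0, "rz": -0.003}, {"x": 0, "y": 0, "z": 15, "rx": 0, "ry": 0, "rz": 0}, {"x": 0, "y": 0, "z": 10, "rx": 0, "ry": 0, "rz": 0}, {"x": 0, "y": 0, "z": 7, "rx": 0, "ry": 0, "rz": 0}, {"x": 0, "y": 0, "z": 6, "rx": 0, "ry": 0, "rz": 0}, {"x": 0, "y": 0, "z": 5, "rx": 0, "ry": 0, "rz": 0}, {"x": 0, "y": 0, "z": 4, "rx": 0, "ry": 0, "rz": 0}, {"x": 0, "y": 0, "z": 0, "rx": 0, "ry": 0, "rz": 0}])

```text
time_s: 8.85
ee_pos: [537.3, 52.7, 91.5]
ee_rot: [180.0, 0.0, -6.5]
force: [0.0, -0.5, -4.5]
gripper_width: 43.9
gripper_force: 40.0
```

```bash
python3 fit.py
```

```text
lid 17787 (array([537.4,  52.9]), array([112.8, 112.7]), 83.3) [569.34611771  50.44964536  87.99560002]
plane [-3.41471033e-03 -5.07940254e-04  8.80646196e+01]
[537.3  52.7  91.5] [ 1.79986127e+02  4.08161843e-02 -6.48022730e+00] [ 0.02476591 -0.48681838 -4.47163595] [-0.02019952 -0.00775274  0.00745349] 43.85105600748612 8.85
at [537.5  52.7  91.9] [180.     0.    -6.48] d [-0.7  0.5  9.9] rows 1 each [-0.69  0.51  9.92] rz 0.002
```

move_arm(plan=[{"x": -0.5, "y": 0.3, "z": 3, "rx": 0, "ry": 0, "rz": 0}, {"x": 0, "y": 0, "z": 3, "rx": 0, "ry": 0, "rz": 0}, {"x": 0, "y": 0, "z": 2, "rx": 0, "ry": 0, "rz": 0}, {"x": 0, "y": 0, "z": 1, "rx": 0, "ry": 0, "rz": 0}, {"x": 0, "y": 0, "z": 1, "rx": 0, "ry": 0, "rz": 0}, {"x": 0, "y": 0, "z": 1, "rx": 0, "ry": 0, "rz": 0}, {"x": 0, "y": 0, "z": 0, "rx": 0, "ry": 0, "rz": 0}])

```text
time_s: 9.6
ee_pos: [537.3, 52.4, 81.3]
ee_rot: [180.0, -0.1, -6.5]
force: [0.2, -0.8, -1.0]
gripper_width: 43.9
gripper_force: 40.0
```

```bash
python3 fit.py
```

```text
lid 17796 (array([537.4,  52.6]), array([113.1, 112.2]), 83.5) [569.39690996  50.09694073  77.83030936]
plane [-2.36356805e-03 -4.22281173e-04  7.78786167e+01]
[537.3  52.4  81.3] [ 1.79990477e+02 -5.31691939e-02 -6.48659805e+00] [ 0.21278634 -0.79272817 -1.00730774] [-0.14396395  0.08965048 -0.05798023] 43.873397841401314 9.6
at [537.3  52.4  81.3] [ 1.7999e+02 -5.0000e-02 -6.4900e+00] d [-0.5  0.1 -0.7] rows 1 each [-0.52  0.13 -0.67] rz 0.002
```

move_arm(plan=[{"x": 0, "y": 0, "z": 1, "rx": 0, "ry": 0, "rz": 0}, {"x": 0, "y": 0, "z": 0, "rx": 0, "ry": 0, "rz": 0}])

```text
time_s: 9.85
ee_pos: [537.4, 52.4, 81.3]
ee_rot: [180.0, -0.1, -6.5]
force: [-2.5, -1.7, 5.5]
gripper_width: 44.0
gripper_force: 40.0
```

move_arm(plan=[{"x": 0, "y": 0, "z": 0, "rx": 0, "ry": 0, "rz": 0}, {"x": 0, "y": 0, "z": 0, "rx": 0, "ry": 0, "rz": 0}, {"x": 0, "y": 0, "z": 0, "rx": 0, "ry": 0, "rz": 0}, {"x": 0, "y": 0, "z": -20, "rx": 0, "ry": 0, "rz": 0}, {"x": 0, "y": 0, "z": -40, "rx": 0, "ry": 0, "rz": 0}, {"x": 0, "y": 0, "z": -50, "rx": 0, "ry": 0, "rz": 0}, {"x": 0, "y": 0, "z": 0, "rx": 0, "ry": 0, "rz": 0}], grip=1.0)

```text
time_s: 10.55
ee_pos: [541.3, 53.0, 196.7]
ee_rot: [-179.8, -0.8, -6.5]
force: [0.7, 0.6, -0.0]
gripper_width: 90.6
gripper_force: 0.0
```

```bash
cat > lid.py <<'E'
from h import *
import sys
s=state(); f=cam('wrist'); P,uv=cloud(f); c=f['img'][uv[:,1],uv[:,0]].astype(int); C=np.array([537,52.5])
def z(h,r,t=2.5): return P[(abs(P-[*C,h])<[r,r,t]).all(1)]
q=z(78,75); print('plate',len(q),rect(q),np.median(q,0)); A=np.c_[q[:,:2]-C,np.ones(len(q))]; print('plane',np.linalg.lstsq(A,q[:,2],rcond=None)[0])
b=z(104,30); r=cv2.minAreaRect(b[:,:2].astype(np.float32)); print('boss',rect(b),np.median(b,0)); B=np.array(r[0])
k=P[(np.hypot(*(P[:,:2]-B).T)<13.5)&(P[:,2]<96)&(P[:,2]>80)]; 
fl=k[k[:,2]<93]; print('slotpts',len(k),len(fl),np.percentile(k[:,2],[5,25,50,75,95]))
# image based: homography to knob face plane z=98
g=np.linspace(-14,14,141); X,Y=np.meshgrid(g,g,indexing='ij'); W=np.stack([X+B[0],Y+B[1],0*X+98],-1).reshape(-1,3)
px=cv2.projectPoints(W,np.array(f['rvec'],float),f['t'],f['K'],f['d'])[0].reshape(141,141,2).astype(np.float32)
im=cv2.remap(f['img'],px[...,0],px[...,1],cv2.INTER_LINEAR); gr=im[...,:2].mean(-1)
ok=np.hypot(X,Y)<12.5; best=[]
for a in range(0,180,1):
    t=np.radians(a); 
    for o in np.arange(-3,3.1,.5):
        d=abs(-X*np.sin(t)+Y*np.cos(t)-o); i=ok&(d<3.5); best.append((gr[ok&(d>5)].mean()-gr[i].mean(),a,o))
best.sort(reverse=True); print('slot',best[:4]); cv2.imwrite('pics/'+sys.argv[1],cv2.resize(np.vstack([im[::-1,::-1,::-1]]),None,fx=2,fy=2))
plan(509.5,-123.6,150,84+(-90 if 1 else 0))
E
python3 lid.py k1.png
```

```text
plate 10861 (array([537.6,  52.8]), array([111.4, 110.9]), 83.5) [548.53607327  51.52714126  77.90877166]
plane [-2.12996965e-04 -8.77301932e-04  7.79389816e+01]
boss (array([537.3,  52.8]), array([44. , 44.3]), 83.5) [538.62154961  52.83110284 103.43159167]
slotpts 264 234 [84.60827251 85.25242468 85.80455967 86.88513382 94.90912257]
slot [(np.float64(20.184857893430745), 32, np.float64(3.0)), (np.float64(20.167880325317043), 31, np.float64(3.0)), (np.float64(20.13999239267929), 33, np.float64(3.0)), (np.float64(20.080649191408696), 30, np.float64(3.0))]
at [539.3  52.8 193.4] [-179.91   -0.46   -6.48] d [ -9.7 178.6  43.4] rows 5 each [-1.94 35.72  8.68] rz -0.008
```

```bash
cat > slot.py <<'E'
from h import *
f=cam('wrist'); P,uv=cloud(f); B=np.array([537.3,52.8])
k=P[(np.hypot(*(P[:,:2]-B).T)<13.5)&(P[:,2]<90)&(P[:,2]>80)]
print(len(k),k.mean(0),rect(k)); w=np.linalg.svd(k[:,:2]-k[:,:2].mean(0))[2][0]; print('dir',np.degrees(np.arctan2(w[1],w[0]))%180)
cv2.imwrite('pics/k2.png',cv2.resize(f['img'][60:260,180:380,::-1],None,fx=3,fy=3,interpolation=cv2.INTER_CUBIC))
s=state();print(s['ee_pos'],s['ee_rot'],s['time_s'],s['qpos'])
f=cam('scene');P,uv=cloud(f)
E
python3 slot.py
```

```text
227 [536.1996702   53.32297658  85.7712416 ] (array([536.7,  54.2]), array([24.9, 19.6]), 58.7)
dir 17.380925834381998
[537.53916248  52.63412369 190.9607352 ] [-1.79970587e+02 -1.56897750e-01 -6.48063972e+00] 10.65 [ 4.37276918e+00  1.60147173e+01  9.64319923e+01 -7.10842173e-04
  6.73936609e+01  1.00853641e+02]
```

View pics/k2.png

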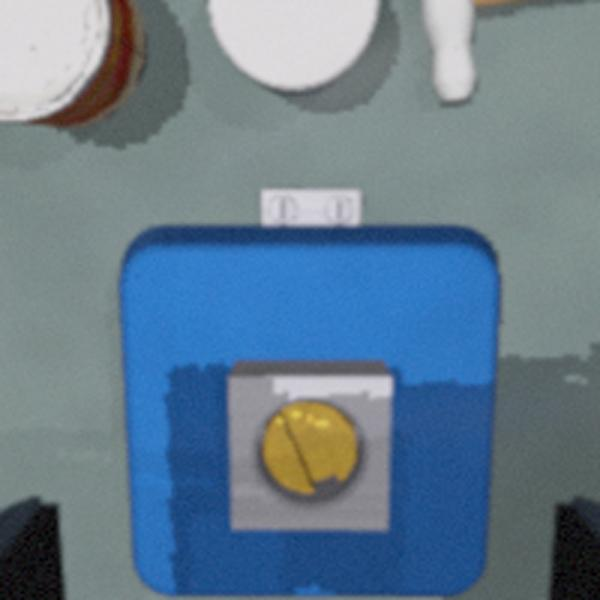

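The lid is home: its plate is level at z≈77.9. The slot runs from about (295,415) to (325,488) in the crop, roughly +14.8° in world, which matches the predicted locked angle. Now I'll go to the key.

move_arm(plan=[{"x": -0.5, "y": 37.4, "z": -7, "rx": 0, "ry": 0, "rz": 0}, {"x": -0.5, "y": 37.4, "z": -7, "rx": 0, "ry": 0, "rz": 0}, {"x": -0.5, "y": 37.4, "z": -7, "rx": 0, "ry": 0, "rz": 0}, {"x": -0.5, "y": 37.4, "z": -7, "rx": 0, "ry": 0, "rz": 0}, {"x": -0.5, "y": 37.4, "z": -7, "rx": 0, "ry": 0, "rz": 0}, {"x": -0.5, "y": 37.4, "z": -7, "rx": 0, "ry": 0, "rz": -0.145}, {"x": 0, "y": 0, "z": 0, "rx": 0, "ry": 0, "rz": -0.145}, {"x": 0, "y": 0, "z": 0, "rx": 0, "ry": 0, "rz": -0.145}, {"x": 0, "y": 0, "z": 0, "rx": 0, "ry": 0, "rz": -0.145}, {"x": 0, "y": 0, "z": 0, "rx": 0, "ry": 0, "rz": -0.145}], grip=0.5)

```text
time_s: 11.7
ee_pos: [507.6, -169.9, 229.5]
ee_rot: [-179.8, 0.2, 35.4]
force: [0.8, 0.7, -0.2]
gripper_width: 45.9
gripper_force: 0.0
```

move_arm(plan=[{"x": 0, "y": 0, "z": 0, "rx": 0, "ry": 0, "rz": -0.145}, {"x": 0, "y": 0, "z": 0, "rx": 0, "ry": 0, "rz": -0.145}, {"x": 0, "y": 0, "z": 0, "rx": 0, "ry": 0, "rz": -0.145}, {"x": 0, "y": 0, "z": 0, "rx": 0, "ry": 0, "rz": -0.145}, {"x": 0, "y": 0, "z": 0, "rx": 0, "ry": 0, "rz": -0.145}, {"x": 0, "y": 0, "z": 0, "rx": 0, "ry": 0, "rz": -0.145}, {"x": 0, "y": 0, "z": 0, "rx": 0, "ry": 0, "rz": 0}])

```text
time_s: 12.4
ee_pos: [507.7, -169.8, 229.8]
ee_rot: [-179.8, -0.1, 84.9]
force: [-0.6, 0.0, -0.1]
gripper_width: 45.6
gripper_force: 0.0
```

```bash
cat > key.py <<'E'
from h import *
import sys
f=cam('wrist'); P,uv=cloud(f); c=f['img'][uv[:,1],uv[:,0]].astype(int)
red=(c[:,0]>c[:,1]+60)&(c[:,0]>c[:,2]+60); wood=(c[:,0]>c[:,2]+25)&(c[:,0]<c[:,1]+70)
C=[509.5,-123.6]
q=P[red&(abs(P-[*C,86])<[30,35,6]).all(1)]; print('key',len(q),rect(q),np.median(q,0),q[:,2].max())
h=P[wood&(abs(P-[*C,34])<[50,50,3]).all(1)]; print('holder',len(h),rect(h),np.median(h,0),np.percentile(h,[1,99],0))
np.savez(sys.argv[1]+'.npz',P=P,uv=uv,img=f['img'])
cv2.imwrite('pics/'+sys.argv[1]+'.png',cv2.resize(f['img'][:,:,::-1],None,fx=1.42,fy=1.42))
k=cv2.minAreaRect(q[:,:2].astype(np.float32))[0]
plan(k[0],k[1],150,84.3)
E
python3 key.py w6
```

```text
key 405 (array([ 509.2, -122.8]), array([33. , 10.6]), 84.9) [ 509.21694583 -122.56062316   86.95976862] 89.35994819043978
holder 2145 (array([ 518.6, -129.4]), array([62.6, 85.1]), 85.1) [ 508.05371299 -120.1082988    33.62682972] [[ 476.64667166 -149.05428199   31.84440028]
 [ 541.41325902  -97.00297056   35.46755604]]
at [ 507.9 -169.8  230.1] [-1.798e+02 -5.000e-02  8.473e+01] d [46.9 -3.  80.1] rows 3 each [15.65 -1.01 26.7 ] rz 0.008
```

View pics/w6.png

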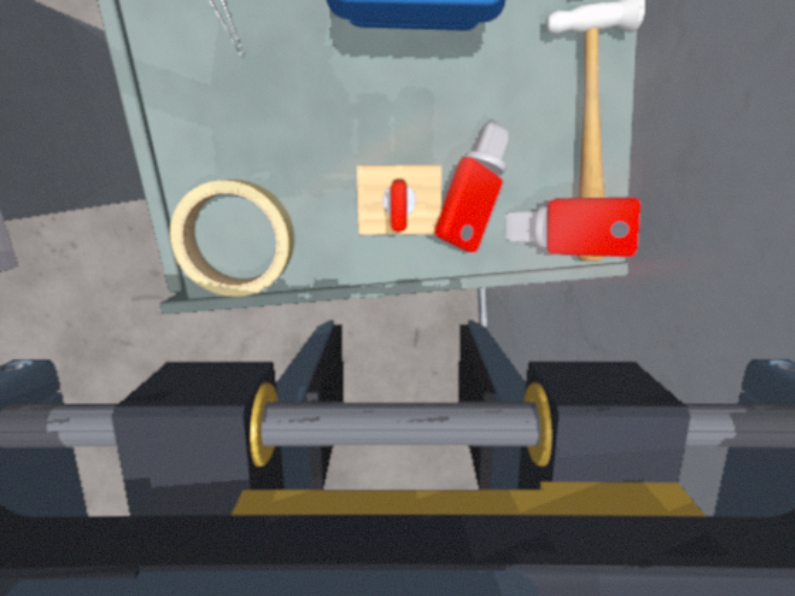

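The wrist view shows the holder at (400,200) with the key handle centred at (398,205), and the fallen big key just to its right at (470,205). I'll narrow the opening so the fingers clear it.

move_arm(plan=[{"x": 15.7, "y": -1, "z": 20, "rx": 0, "ry": 0, "rz": 0}, {"x": 15.6, "y": -1, "z": 30, "rx": 0, "ry": 0, "rz": 0}, {"x": 15.6, "y": -1, "z": 30, "rx": 0, "ry": 0, "rz": 0}, {"x": 0, "y": 0, "z": 30, "rx": 0, "ry": 0, "rz": 0}, {"x": 0, "y": 0, "z": 0, "rx": 0, "ry": 0, "rz": 0}, {"x": 0, "y": 0, "z": 0, "rx": 0, "ry": 0, "rz": 0}], grip=0.28)

```text
time_s: 13.05
ee_pos: [509.8, -123.2, 121.8]
ee_rot: [-179.9, -0.0, 84.8]
force: [0.0, -0.3, 0.2]
gripper_width: 25.6
gripper_force: 0.0
```

Run:
```python
from h import *
s=state();print(s['gripper_width'],s['time_s'])
plan(509.2,-122.8,58,84.9)
```

```text
25.646283711750634 13.05
at [ 509.8 -123.2  121.8] [-1.7993e+02 -1.0000e-02  8.4810e+01] d [ 0.3 -0.6 63.8] rows 2 each [ 0.16 -0.3  31.88] rz -0.002
```

move_arm(plan=[{"x": 0.3, "y": -0.6, "z": 20, "rx": 0, "ry": 0, "rz": 0}, {"x": 0, "y": 0, "z": 22, "rx": 0, "ry": 0, "rz": 0}, {"x": 0, "y": 0, "z": 21, "rx": 0, "ry": 0, "rz": 0}, {"x": 0, "y": 0, "z": 0, "rx": 0, "ry": 0, "rz": 0}, {"x": 0, "y": 0, "z": 0, "rx": 0, "ry": 0, "rz": 0}])

```text
time_s: 13.55
ee_pos: [510.4, -123.3, 60.4]
ee_rot: [179.9, 0.0, 84.8]
force: [0.5, 0.4, 0.0]
gripper_width: 25.4
gripper_force: 0.0
```

move_arm(plan=[{"x": 0, "y": 0, "z": 0, "rx": 0, "ry": 0, "rz": 0}, {"x": 0, "y": 0, "z": 0, "rx": 0, "ry": 0, "rz": 0}, {"x": 0, "y": 0, "z": 0, "rx": 0, "ry": 0, "rz": 0}, {"x": 0, "y": 0, "z": 0, "rx": 0, "ry": 0, "rz": 0}, {"x": 0, "y": 0, "z": 0, "rx": 0, "ry": 0, "rz": 0}, {"x": 0, "y": 0, "z": 0, "rx": 0, "ry": 0, "rz": 0}], grip=0.0, squeeze=30)

```text
time_s: 14.15
ee_pos: [510.3, -123.1, 60.4]
ee_rot: [179.8, 0.0, 84.9]
force: [-0.4, 0.4, 6.3]
gripper_width: 11.8
gripper_force: 30.0
```

Run:
```python
from h import *
for i in range(3):
    s=state();print(s['gripper_width'],s['gripper_force'],s['time_s'],s['ee_pos'],s['ee_rot'],s['force'])
    grab_frame('wrist')
```

```text
11.828393385917156 30.0009423494339 14.15 [ 510.29689639 -123.11567431   60.37881857] [1.79836093e+02 4.07662068e-02 8.49009530e+01] [-0.35771503  0.38544619  6.34534724]
11.667402711618754 30.00088334083557 14.2 [ 510.3004484  -123.12349031   60.35869966] [1.79837392e+02 4.09469458e-02 8.49032498e+01] [-1.32323601 -0.03684773  6.48499034]
11.94295401217619 30.000946819782257 14.25 [ 510.27918657 -123.08501775   60.34528861] [1.79840888e+02 3.87056905e-02 8.49005018e+01] [-1.72450521  0.1904125   7.21700246]
```

move_arm(plan=[{"x": 0, "y": 0, "z": -10, "rx": 0, "ry": 0, "rz": 0}, {"x": 0, "y": 0, "z": -25, "rx": 0, "ry": 0, "rz": 0}, {"x": 0, "y": 0, "z": -40, "rx": 0, "ry": 0, "rz": 0}, {"x": 0, "y": 0, "z": -45, "rx": 0, "ry": 0, "rz": 0}, {"x": 0, "y": 0, "z": 0, "rx": 0, "ry": 0, "rz": 0}])

```text
time_s: 14.8
ee_pos: [513.0, -123.7, 185.6]
ee_rot: [179.2, 0.1, 84.9]
force: [0.6, -0.2, -1.0]
gripper_width: 11.9
gripper_force: 30.0
```

Run:
```python
from h import *
s=state(); f=cam('wrist'); P,uv=cloud(f); c=f['img'][uv[:,1],uv[:,0]].astype(int); T=s['ee_pos']
red=(c[:,0]>c[:,1]+60)&(c[:,0]>c[:,2]+60)
q=P[red&(abs(P-[T[0],T[1],T[2]+10])<[40,40,45]).all(1)]; print('key',len(q),np.percentile(q,[1,50,99],0) if len(q) else '')
print(s['force'],s['gripper_width']); plan(537.3,52.8,180,14.8)
cv2.imwrite('pics/w7.png',cv2.resize(f['img'][80:400,120:440,::-1],None,fx=1.8,fy=1.8))
```

```text
key 1477 [[ 506.3534292  -125.85165734  170.57859054]
 [ 512.97915464 -110.554816    211.00018053]
 [ 518.78171047 -106.34501987  213.94528487]]
[ 0.64519674 -0.24909601 -0.96303871] 11.855897669253242
at [ 511.1 -123.2  182.5] [1.7958e+02 7.0000e-02 8.4900e+01] d [177.6  10.5   2.5] rows 4 each [44.41  2.62  0.62] rz 1.223
```

View pics/w7.png

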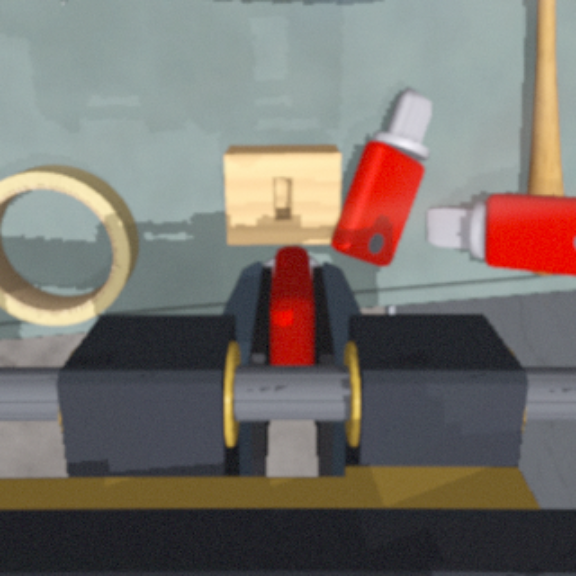

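The key is held straight in the fingers at (290,300), and the empty holder slot shows at (283,197).

move_arm(plan=[{"x": 44.4, "y": 2.6, "z": 0, "rx": 0, "ry": 0, "rz": 0}, {"x": 44.4, "y": 2.6, "z": 0, "rx": 0, "ry": 0, "rz": 0}, {"x": 44.4, "y": 2.6, "z": 0, "rx": 0, "ry": 0, "rz": 0}, {"x": 44.4, "y": 2.6, "z": 0, "rx": 0, "ry": 0, "rz": 0.136}, {"x": 0, "y": 0, "z": 0, "rx": 0, "ry": 0, "rz": 0.136}, {"x": 0, "y": 0, "z": 0, "rx": 0, "ry": 0, "rz": 0.136}, {"x": 0, "y": 0, "z": 0, "rx": 0, "ry": 0, "rz": 0.136}, {"x": 0, "y": 0, "z": 0, "rx": 0, "ry": 0, "rz": 0.136}, {"x": 0, "y": 0, "z": 0, "rx": 0, "ry": 0, "rz": 0.136}, {"x": 0, "y": 0, "z": 0, "rx": 0, "ry": 0, "rz": 0.136}])

```text
time_s: 15.85
ee_pos: [534.1, 53.2, 177.3]
ee_rot: [-179.9, 0.2, 30.0]
force: [-0.1, -0.1, -0.3]
gripper_width: 11.5
gripper_force: 30.0
```

move_arm(plan=[{"x": 0, "y": 0, "z": 0, "rx": 0, "ry": 0, "rz": 0.136}, {"x": 0, "y": 0, "z": 0, "rx": 0, "ry": 0, "rz": 0.136}, {"x": 0, "y": 0, "z": 0, "rx": 0, "ry": 0, "rz": 0}, {"x": 0, "y": 0, "z": 0, "rx": 0, "ry": 0, "rz": 0}])

```text
time_s: 16.25
ee_pos: [534.6, 53.1, 177.9]
ee_rot: [-180.0, 0.1, 14.9]
force: [0.1, 1.0, -0.2]
gripper_width: 11.8
gripper_force: 30.0
```

```bash
cat > b.py <<'E'
from h import *
s=state(); f=cam('wrist'); P,uv=cloud(f); c=f['img'][uv[:,1],uv[:,0]].astype(int); T=s['ee_pos']
red=(c[:,0]>c[:,1]+60)&(c[:,0]>c[:,2]+60)
q=P[red&(abs(P-[T[0],T[1],T[2]+10])<[40,40,45]).all(1)]; print('key',len(q),np.percentile(q,[1,50,99],0) if len(q) else '')
C=[537.3,52.8]; b=P[(abs(P-[*C,103.7])<[34,34,2.5]).all(1)]; print('boss',len(b),rect(b))
q=P[(abs(P-[*C,78])<[75,75,2.5]).all(1)]; print('plate',len(q),rect(q),np.median(q,0))
print(s['force'],s['torque'],s['gripper_width'],s['time_s']); plan(537.3,52.8,160,14.8)
E
python3 b.py
```

```text
key 1427 [[531.11646769  48.29665496 163.70852845]
 [546.44474327  56.3782118  203.28322714]
 [550.7093323   62.3006261  206.01831084]]
boss 1457 (array([537.2,  52.8]), array([44.2, 44.3]), 83.6)
plate 10436 (array([537.3,  52.7]), array([112.1, 111.8]), 83.3) [559.8028508   68.2819958   77.94895513]
[ 0.08834584  0.96661804 -0.22449176] [-0.00630718 -0.03133887 -0.03622372] 11.811141854857995 16.25
at [534.8  53.2 178.2] [-1.7999e+02  1.0000e-01  1.4910e+01] d [ 2.3  1.  18.2] rows 1 each [ 2.28  0.99 18.17] rz 0.002
```

move_arm(plan=[{"x": 2.3, "y": 1, "z": 5, "rx": 0, "ry": 0, "rz": 0}, {"x": 0, "y": 0, "z": 12, "rx": 0, "ry": 0, "rz": 0}, {"x": 0, "y": 0, "z": 11, "rx": 0, "ry": 0, "rz": 0}, {"x": 0, "y": 0, "z": 0, "rx": 0, "ry": 0, "rz": 0}, {"x": 0, "y": 0, "z": 0, "rx": 0, "ry": 0, "rz": 0}])

```text
time_s: 16.8
ee_pos: [537.6, 52.8, 150.3]
ee_rot: [-180.0, 0.1, 14.8]
force: [0.4, -0.3, -1.4]
gripper_width: 11.8
gripper_force: 30.0
```

```bash
python3 b.py
```

```text
key 1405 [[534.03376205  48.08488198 136.07127808]
 [549.19743595  55.91449309 175.80909428]
 [553.62702922  61.93301959 178.56891394]]
boss 1430 (array([537. ,  52.8]), array([44.3, 44.5]), 83.2)
plate 11862 (array([538. ,  52.4]), array([112.3, 110.1]), 83.5) [562.07616704  68.58369476  77.98050819]
[ 0.3981078  -0.32052669 -1.38746323] [ 0.00812754  0.01132998 -0.00837482] 11.812882419906746 16.8
at [538.   52.8 150.8] [1.800e+02 1.000e-02 1.478e+01] d [-0.6 -0.2 -9.2] rows 1 each [-0.64 -0.16 -9.2 ] rz -0.0
```

move_arm(plan=[{"x": -0.5, "y": -0.1, "z": 3, "rx": 0, "ry": 0, "rz": 0}, {"x": 0, "y": 0, "z": 3, "rx": 0, "ry": 0, "rz": 0}, {"x": 0, "y": 0, "z": 3, "rx": 0, "ry": 0, "rz": 0}, {"x": 0, "y": 0, "z": 0, "rx": 0, "ry": 0, "rz": 0}])

```text
time_s: 17.25
ee_pos: [537.1, 52.8, 141.5]
ee_rot: [-180.0, 0.1, 14.8]
force: [-0.4, -0.2, -1.0]
gripper_width: 11.9
gripper_force: 30.0
```

move_arm(plan=[{"x": 0, "y": 0, "z": 3, "rx": 0, "ry": 0, "rz": 0}, {"x": 0, "y": 0, "z": 2.5, "rx": 0, "ry": 0, "rz": 0}, {"x": 0, "y": 0, "z": 0, "rx": 0, "ry": 0, "rz": 0}, {"x": 0, "y": 0, "z": 0, "rx": 0, "ry": 0, "rz": 0}])

```text
time_s: 17.65
ee_pos: [537.4, 52.8, 136.3]
ee_rot: [180.0, 0.0, 14.8]
force: [0.2, 0.3, -0.9]
gripper_width: 11.9
gripper_force: 30.0
```

move_arm(plan=[{"x": 0, "y": 0, "z": 0, "rx": 0, "ry": 0, "rz": -0.1}, {"x": 0, "y": 0, "z": 0, "rx": 0, "ry": 0, "rz": -0.12}, {"x": 0, "y": 0, "z": 0, "rx": 0, "ry": 0, "rz": -0.12}, {"x": 0, "y": 0, "z": 0, "rx": 0, "ry": 0, "rz": -0.12}, {"x": 0, "y": 0, "z": 0, "rx": 0, "ry": 0, "rz": -0.12}, {"x": 0, "y": 0, "z": 0, "rx": 0, "ry": 0, "rz": -0.12}, {"x": 0, "y": 0, "z": 0, "rx": 0, "ry": 0, "rz": -0.12}, {"x": 0, "y": 0, "z": 0, "rx": 0, "ry": 0, "rz": -0.12}, {"x": 0, "y": 0, "z": 0, "rx": 0, "ry": 0, "rz": -0.12}, {"x": 0, "y": 0, "z": 0, "rx": 0, "ry": 0, "rz": -0.12}])

```text
time_s: 18.65
ee_pos: [537.7, 52.6, 136.6]
ee_rot: [180.0, 0.0, 82.7]
force: [0.7, -0.2, -0.8]
gripper_width: 11.9
gripper_force: 30.0
```

```bash
python3 b.py
```

```text
key 1445 [[531.45122377  50.31465803 121.49064052]
 [538.25272524  65.64013831 162.02483139]
 [544.00117564  69.88547158 164.91682612]]
boss 1366 (array([537.6,  62. ]), array([26.6, 44.3]), 82.9)
plate 12316 (array([538.6,  67. ]), array([ 83.5, 112.1]), 83.3) [542.1802897   79.99050226  78.01793216]
[ 0.71907244 -0.21514142 -0.80423825] [-0.12538077 -0.19626319 -0.04100744] 11.851052391623858 18.65
at [537.7  52.6 136.6] [1.7995e+02 2.0000e-02 8.2840e+01] d [  0.1  -0.4 -23.4] rows 1 each [  0.12  -0.41 -23.4 ] rz 1.188
```

move_arm(plan=[{"x": 0, "y": 0, "z": 0, "rx": 0, "ry": 0, "rz": -0.05}, {"x": 0, "y": 0, "z": 0, "rx": 0, "ry": 0, "rz": -0.05}, {"x": 0, "y": 0, "z": 0, "rx": 0, "ry": 0, "rz": -0.04}, {"x": 0, "y": 0, "z": 0, "rx": 0, "ry": 0, "rz": -0.03}, {"x": 0, "y": 0, "z": 0, "rx": 0, "ry": 0, "rz": 0}])

```text
time_s: 19.2
ee_pos: [537.7, 52.7, 136.6]
ee_rot: [180.0, 0.0, 92.1]
force: [0.6, -1.5, -1.0]
gripper_width: 11.8
gripper_force: 30.0
```

```bash
python3 b.py
```

```text
key 1426 [[530.76703175  50.46873696 122.41954323]
 [536.33737206  65.79370428 162.088121  ]
 [542.29049277  69.87868701 164.75270313]]
boss 1382 (array([537.4,  58.6]), array([33. , 44.2]), 83.4)
plate 12367 (array([538.1,  63.1]), array([ 91.3, 112.4]), 83.7) [533.30700021  79.92205755  78.03091145]
[ 0.55558327 -1.49437961 -1.0003322 ] [-0.14013748 -0.26304865 -0.04570318] 11.780068284383155 19.2
at [537.7  52.7 136.6] [1.7996e+02 2.0000e-02 9.2050e+01] d [  0.1  -0.4 -23.4] rows 1 each [  0.14  -0.36 -23.44] rz 1.348
```

move_arm(plan=[{"x": 0, "y": 0, "z": 0, "rx": 0, "ry": 0, "rz": -0.03}, {"x": 0, "y": 0, "z": 0, "rx": 0, "ry": 0, "rz": -0.02}, {"x": 0, "y": 0, "z": 0, "rx": 0, "ry": 0, "rz": 0}])

```text
time_s: 19.55
ee_pos: [537.6, 52.7, 136.5]
ee_rot: [180.0, 0.0, 95.0]
force: [0.9, -0.1, -1.4]
gripper_width: 11.8
gripper_force: 30.0
```

```bash
python3 b.py
```

```text
key 1423 [[530.17741489  50.40530023 122.19157668]
 [535.84486683  65.76512135 162.08368031]
 [542.10303101  69.95822193 164.8639432 ]]
boss 1392 (array([537.3,  57.4]), array([35.4, 44.1]), 83.6)
plate 12410 (array([538. ,  61.7]), array([ 93.9, 112.4]), 83.6) [530.77157521  79.73915601  78.04021857]
[ 0.856446   -0.06881634 -1.43538553] [-0.29862992 -0.36954312 -0.04567475] 11.778612177514429 19.55
at [537.6  52.7 136.6] [1.7997e+02 1.0000e-02 9.4980e+01] d [  0.1  -0.3 -23.4] rows 1 each [  0.1   -0.31 -23.45] rz 1.399
```

move_arm(plan=[{"x": 0, "y": 0, "z": 0, "rx": 0, "ry": 0, "rz": -0.03}, {"x": 0, "y": 0, "z": 0, "rx": 0, "ry": 0, "rz": -0.02}, {"x": 0, "y": 0, "z": 0, "rx": 0, "ry": 0, "rz": 0}])

```text
time_s: 19.9
ee_pos: [537.6, 52.7, 136.5]
ee_rot: [180.0, 0.0, 97.9]
force: [1.2, -1.4, 0.3]
gripper_width: 11.7
gripper_force: 30.0
```

```bash
python3 b.py
```

```text
key 1429 [[529.50427675  50.41102192 122.61755848]
 [535.16906605  65.65979201 162.10158431]
 [542.01830526  69.94890194 164.72512346]]
boss 1396 (array([536.8,  54. ]), array([42., 44.]), 83.6)
plate 12446 (array([537.8,  60.2]), array([ 96.9, 112.3]), 83.6) [528.02484325  79.61075824  78.04639397]
[ 1.2324716  -1.36922717  0.27182567] [-0.28635442 -0.43396047 -0.16341648] 11.6511519080515 19.9
at [537.6  52.7 136.5] [1.7997e+02 1.0000e-02 9.7850e+01] d [  0.1  -0.3 -23.5] rows 1 each [  0.14  -0.28 -23.47] rz 1.449
```

Torque jumped from 0.046 to 0.163 N·m, so the knob is at its stop. I'll back off within the play and withdraw the key.

move_arm(plan=[{"x": 0, "y": 0, "z": 0, "rx": 0, "ry": 0, "rz": 0.1}, {"x": 0, "y": 0, "z": 0, "rx": 0, "ry": 0, "rz": 0.11}, {"x": 0, "y": 0, "z": -5, "rx": 0, "ry": 0, "rz": 0}, {"x": 0, "y": 0, "z": -10, "rx": 0, "ry": 0, "rz": 0}, {"x": 0, "y": 0, "z": -15, "rx": 0, "ry": 0, "rz": 0}, {"x": 0, "y": 0, "z": -15, "rx": 0, "ry": 0, "rz": 0}, {"x": 0, "y": 0, "z": 0, "rx": 0, "ry": 0, "rz": 0}, {"x": 0, "y": 0, "z": 0, "rx": 0, "ry": 0, "rz": 0}])

```text
time_s: 20.75
ee_pos: [537.2, 52.9, 181.8]
ee_rot: [180.0, -0.0, 85.9]
force: [0.0, 0.0, -1.1]
gripper_width: 11.9
gripper_force: 30.0
```

```bash
python3 b.py; python3 -c "
from h import *
plan(510.2,-123.1,180,84.9)"
```

```text
key 1450 [[530.88340951  50.61666321 166.51506502]
 [537.20606218  65.95428535 207.34029771]
 [542.8789873   70.18757625 210.05786355]]
boss 1268 (array([536.9,  56.9]), array([36.3, 44.4]), 84.0)
plate 10069 (array([536.9,  56.5]), array([105.1, 111.9]), 84.1) [538.12696224  75.45565253  78.02125613]
[ 0.01190004  0.03792603 -1.08693869] [-0.02928056 -0.13426736  0.04698769] 11.938966146512705 20.75
at [536.9  52.8 181.1] [-179.95    0.     85.86] d [-0.   0.4 21.1] rows 1 each [-1.000e-02  4.500e-01  2.112e+01] rz 1.24
at [536.9  52.8 181.1] [-179.95    0.     85.86] d [-177.4  -13.9    1.1] rows 4 each [-44.35  -3.47   0.28] rz 0.017
```

move_arm(plan=[{"x": -44.3, "y": -3.5, "z": 0, "rx": 0, "ry": 0, "rz": 0}, {"x": -44.3, "y": -3.5, "z": 0, "rx": 0, "ry": 0, "rz": 0}, {"x": -44.3, "y": -3.5, "z": 0, "rx": 0, "ry": 0, "rz": 0}, {"x": -44.5, "y": -3.5, "z": 0, "rx": 0, "ry": 0, "rz": 0.017}, {"x": 0, "y": 0, "z": 30, "rx": 0, "ry": 0, "rz": 0}, {"x": 0, "y": 0, "z": 30, "rx": 0, "ry": 0, "rz": 0}, {"x": 0, "y": 0, "z": 0, "rx": 0, "ry": 0, "rz": 0}, {"x": 0, "y": 0, "z": 0, "rx": 0, "ry": 0, "rz": 0}])

```text
time_s: 21.6
ee_pos: [510.2, -122.9, 121.1]
ee_rot: [-179.9, -0.0, 84.9]
force: [1.5, -0.3, -1.3]
gripper_width: 11.7
gripper_force: 30.0
```

```bash
python3 -c "
from h import *
plan(510.2,-123.1,61.4,84.9)"
```

```text
at [ 510.2 -122.9  121.1] [-1.799e+02 -2.000e-02  8.487e+01] d [-0.2  0.  59.7] rows 2 each [-8.000e-02  1.000e-02  2.986e+01] rz -0.001
```

move_arm(plan=[{"x": -0.2, "y": 0, "z": 15, "rx": 0, "ry": 0, "rz": 0}, {"x": 0, "y": 0, "z": 17, "rx": 0, "ry": 0, "rz": 0}, {"x": 0, "y": 0, "z": 6, "rx": 0, "ry": 0, "rz": 0}, {"x": 0, "y": 0, "z": 4, "rx": 0, "ry": 0, "rz": 0}, {"x": 0, "y": 0, "z": 4, "rx": 0, "ry": 0, "rz": 0}, {"x": 0, "y": 0, "z": 0, "rx": 0, "ry": 0, "rz": 0}])

```text
time_s: 22.2
ee_pos: [510.7, -123.3, 75.7]
ee_rot: [180.0, 0.0, 84.9]
force: [-0.2, -0.3, -0.6]
gripper_width: 11.9
gripper_force: 30.0
```

move_arm(plan=[{"x": 0, "y": -0.4, "z": 5, "rx": 0, "ry": 0, "rz": 0}, {"x": 0, "y": 0, "z": 5, "rx": 0, "ry": 0, "rz": 0}, {"x": 0, "y": 0, "z": 3, "rx": 0, "ry": 0, "rz": 0}, {"x": 0, "y": 0, "z": 1.5, "rx": 0, "ry": 0, "rz": 0}, {"x": 0, "y": 0, "z": 0.5, "rx": 0, "ry": 0, "rz": 0}, {"x": 0, "y": 0, "z": 0, "rx": 0, "ry": 0, "rz": 0}])

```text
time_s: 22.8
ee_pos: [510.1, -123.3, 60.5]
ee_rot: [180.0, 0.0, 84.8]
force: [-0.3, 0.5, -1.1]
gripper_width: 11.9
gripper_force: 30.0
```

move_arm(plan=[{"x": 0, "y": 0, "z": 0.6, "rx": 0, "ry": 0, "rz": 0}, {"x": 0, "y": 0, "z": 0.4, "rx": 0, "ry": 0, "rz": 0}, {"x": 0, "y": 0, "z": 0, "rx": 0, "ry": 0, "rz": 0}])

```text
time_s: 23.1
ee_pos: [510.3, -123.3, 60.4]
ee_rot: [180.0, 0.0, 84.8]
force: [-1.7, 1.0, 5.6]
gripper_width: 11.6
gripper_force: 30.0
```

Contact is at 60.4, the same height as before, so the key is home. I'll open partway and lift away.

move_arm(plan=[{"x": 0, "y": 0, "z": -0.5, "rx": 0, "ry": 0, "rz": 0}, {"x": 0, "y": 0, "z": 0, "rx": 0, "ry": 0, "rz": 0}, {"x": 0, "y": 0, "z": 0, "rx": 0, "ry": 0, "rz": 0}, {"x": 0, "y": 0, "z": -15, "rx": 0, "ry": 0, "rz": 0}, {"x": 0, "y": 0, "z": -35, "rx": 0, "ry": 0, "rz": 0}, {"x": 0, "y": 0, "z": -45, "rx": 0, "ry": 0, "rz": 0}, {"x": 0, "y": 0, "z": -45, "rx": 0, "ry": 0, "rz": 0}, {"x": 0, "y": 0, "z": 0, "rx": 0, "ry": 0, "rz": 0}, {"x": 0, "y": 0, "z": 0, "rx": 0, "ry": 0, "rz": 0}], grip=0.28)

```text
time_s: 24.0
ee_pos: [510.4, -123.4, 200.8]
ee_rot: [179.9, 0.0, 84.8]
force: [0.2, 0.4, 0.1]
gripper_width: 25.2
gripper_force: 0.0
```

```bash
python3 key.py w8; python3 -c "
from h import *
plan(537.2,52.8,190,83.5)"
```

```text
key 434 (array([ 509.2, -122.6]), array([32.7, 10.9]), 85.1) [ 509.57272656 -121.70507951   87.03736317] 89.94816526011275
holder 2269 (array([ 518.4, -130.7]), array([66. , 84.7]), 85.3) [ 506.76307455 -118.52044305   33.62549089] [[ 476.68221786 -148.86671951   31.94634323]
 [ 541.95962289  -96.1866574    35.66444018]]
at [ 509.5 -123.1  199.3] [-179.95   -0.     84.85] d [ 0.5 -0.4 49.3] rows 2 each [ 0.25 -0.21 24.67] rz 0.01
at [ 509.5 -123.1  199.3] [-179.95   -0.     84.85] d [177.7  11.8   9.3] rows 4 each [44.43  2.94  2.33] rz 0.023
```

move_arm(plan=[{"x": 44.4, "y": 3, "z": 0, "rx": 0, "ry": 0, "rz": 0}, {"x": 44.4, "y": 3, "z": 0, "rx": 0, "ry": 0, "rz": 0}, {"x": 44.4, "y": 3, "z": 0, "rx": 0, "ry": 0, "rz": 0.023}, {"x": 0, "y": 2.8, "z": 0, "rx": 0, "ry": 0, "rz": 0}, {"x": 0, "y": 0, "z": 0, "rx": 0, "ry": 0, "rz": 0}, {"x": 0, "y": 0, "z": 0, "rx": 0, "ry": 0, "rz": 0}], grip=1.0)

```text
time_s: 24.65
ee_pos: [533.1, 7.5, 198.7]
ee_rot: [-179.8, 0.1, 83.5]
force: [-0.0, -0.1, -0.1]
gripper_width: 70.9
gripper_force: 0.0
```

```bash
python3 slot.py
python3 - <<'E'
from h import *
f=cam('wrist'); P,uv=cloud(f); C=[537.3,52.8]; b=P[(abs(P-[*C,103.7])<[34,34,2.5]).all(1)]; print('boss',len(b),rect(b),np.median(b,0)); plan(537.2,52.8,82,83.5)
q=P[(abs(P-[*C,78])<[75,75,2.5]).all(1)]; print('plate',len(q),rect(q),np.median(q,0))
px=cv2.projectPoints(np.array([[*C,98.]]),np.array(f['rvec'],float),f['t'],f['K'],f['d'])[0].ravel().astype(int); x,y=px
cv2.imwrite('pics/k3.png',cv2.resize(f['img'][max(0,y-60):y+60,x-60:x+60,::-1],None,fx=5,fy=5,interpolation=cv2.INTER_CUBIC))
E
```

```text
301 [537.05228796  53.49455289  85.41860464] (array([541.3,  52.7]), array([26.3, 18.3]), 87.1)
dir 79.32842573931555
[533.16314959   7.22358765 198.96088521] [-1.79882932e+02  4.17167305e-02  8.34642386e+01] 24.7 [-4.41297036e-01  1.52106409e+01  9.63602232e+01 -3.12140150e-02
  6.85499739e+01  6.10595227e+00]
boss 1924 (array([536.4,  52.4]), array([43.7, 44. ]), 83.5) [536.43289417  53.38134785 103.5760072 ]
at [533.4   7.1 199.5] [-1.7995e+02  2.0000e-02  8.3430e+01] d [ 45.8  -1.5 117.5] rows 3 each [15.28 -0.49 39.18] rz -0.001
plate 12586 (array([536.8,  52.6]), array([110.6, 112.3]), 83.4) [537.69416146  61.95292939  78.00126746]
```

View pics/k3.png

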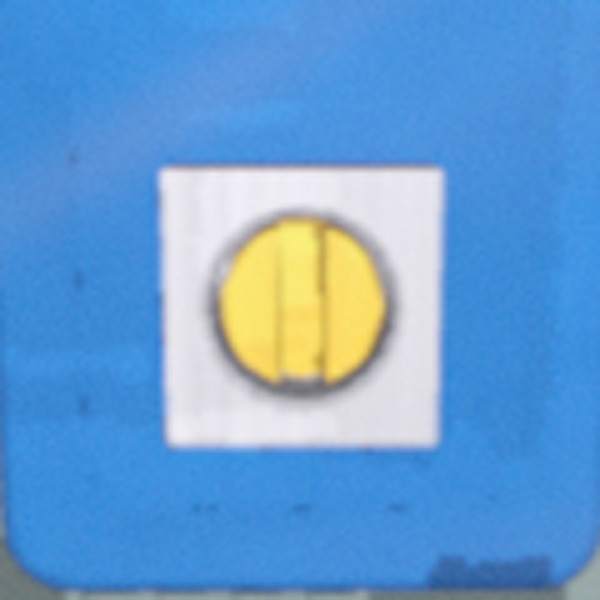

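The slot now lies parallel to the boss faces at (300,300), so the knob is released. I'll grip the boss again.

move_arm(plan=[{"x": 15.2, "y": -0.6, "z": 20, "rx": 0, "ry": 0, "rz": 0}, {"x": 15.2, "y": -0.6, "z": 25, "rx": 0, "ry": 0, "rz": 0}, {"x": 15.2, "y": -0.6, "z": 25, "rx": 0, "ry": 0, "rz": 0}, {"x": 0, "y": 0, "z": 15, "rx": 0, "ry": 0, "rz": 0}, {"x": 0, "y": 0, "z": 0, "rx": 0, "ry": 0, "rz": 0}, {"x": 0, "y": 0, "z": 0, "rx": 0, "ry": 0, "rz": 0}])

```text
time_s: 25.4
ee_pos: [537.4, 53.1, 115.3]
ee_rot: [180.0, 0.0, 83.5]
force: [0.1, 0.5, 0.7]
gripper_width: 91.1
gripper_force: 0.0
```

```bash
python3 -c "
from h import *
print(state()['gripper_width'],state()['time_s'])
plan(536.9,52.6,83,83.5)"
```

```text
91.12504644304518 25.4
at [537.4  53.1 115.3] [1.7998e+02 1.0000e-02 8.3460e+01] d [-0.5 -0.4 32.3] rows 1 each [-0.5  -0.41 32.27] rz -0.001
```

move_arm(plan=[{"x": -0.5, "y": -0.4, "z": 12, "rx": 0, "ry": 0, "rz": 0}, {"x": 0, "y": 0, "z": 12, "rx": 0, "ry": 0, "rz": 0}, {"x": 0, "y": 0, "z": 8, "rx": 0, "ry": 0, "rz": 0}, {"x": 0, "y": 0, "z": 0, "rx": 0, "ry": 0, "rz": 0}, {"x": 0, "y": 0, "z": 0, "rx": 0, "ry": 0, "rz": 0}])

```text
time_s: 25.9
ee_pos: [536.6, 53.3, 82.7]
ee_rot: [-180.0, 0.0, 83.5]
force: [0.7, 0.4, 0.4]
gripper_width: 91.1
gripper_force: 0.0
```

move_arm(plan=[{"x": 0, "y": 0, "z": 0, "rx": 0, "ry": 0, "rz": 0}, {"x": 0, "y": 0, "z": 0, "rx": 0, "ry": 0, "rz": 0}, {"x": 0, "y": 0, "z": 0, "rx": 0, "ry": 0, "rz": 0}, {"x": 0, "y": 0, "z": 0, "rx": 0, "ry": 0, "rz": 0}, {"x": 0, "y": 0, "z": 0, "rx": 0, "ry": 0, "rz": 0}, {"x": 0, "y": 0, "z": 0, "rx": 0, "ry": 0, "rz": 0}, {"x": 0, "y": 0, "z": 0, "rx": 0, "ry": 0, "rz": 0}, {"x": 0, "y": 0, "z": 0, "rx": 0, "ry": 0, "rz": 0}, {"x": 0, "y": 0, "z": 0, "rx": 0, "ry": 0, "rz": 0}], grip=0.3, squeeze=40)

```text
time_s: 26.8
ee_pos: [536.9, 53.3, 83.0]
ee_rot: [180.0, 0.0, 83.5]
force: [0.8, 0.4, -0.4]
gripper_width: 43.7
gripper_force: 40.0
```

```bash
python3 fit.py
```

```text
lid 17173 (array([536.1,  52.9]), array([112.3, 112.3]), 83.5) [538.43758878  84.76498514  77.87921779]
plane [-2.31503139e-04 -1.74206049e-03  7.79735376e+01]
[536.9  53.3  83. ] [1.79968331e+02 2.75914936e-03 8.35259938e+01] [ 0.79482875  0.36626835 -0.350631  ] [-0.06121469 -0.20934875 -0.03263876] 43.722184441133706 26.8
at [536.9  53.3  83. ] [179.97   0.    83.53] d [-1.  0.  1.] rows 1 each [-0.98  0.01  1.  ] rz 1.573
```

move_arm(plan=[{"x": 0, "y": 0, "z": -1, "rx": 0, "ry": 0, "rz": 0}, {"x": 0, "y": 0, "z": -2, "rx": 0, "ry": 0, "rz": 0}, {"x": 0, "y": 0, "z": -2, "rx": 0, "ry": 0, "rz": 0}, {"x": 0, "y": 0, "z": 0, "rx": 0, "ry": 0, "rz": 0}, {"x": 0, "y": 0, "z": 0, "rx": 0, "ry": 0, "rz": 0}])

```text
time_s: 27.35
ee_pos: [536.6, 53.3, 87.9]
ee_rot: [-180.0, 0.0, 83.5]
force: [0.0, -0.7, -3.2]
gripper_width: 43.9
gripper_force: 40.0
```

The load is 3.2 N, which is the outer lid alone. I'll continue straight up.

move_arm(plan=[{"x": 0, "y": 0, "z": -4, "rx": 0, "ry": 0, "rz": 0}, {"x": 0, "y": 0, "z": -6, "rx": 0, "ry": 0, "rz": 0}, {"x": 0, "y": 0, "z": -8, "rx": 0, "ry": 0, "rz": 0}, {"x": 0, "y": 0, "z": -12, "rx": 0, "ry": 0, "rz": 0}, {"x": 0, "y": 0, "z": -16, "rx": 0, "ry": 0, "rz": 0}, {"x": 0, "y": 0, "z": -18, "rx": 0, "ry": 0, "rz": 0}, {"x": 0, "y": 0, "z": -16, "rx": 0, "ry": 0, "rz": 0}, {"x": 0, "y": 0, "z": -10, "rx": 0, "ry": 0, "rz": 0}, {"x": 0, "y": 0, "z": -5, "rx": 0, "ry": 0, "rz": 0}, {"x": 0, "y": 0, "z": 0, "rx": 0, "ry": 0, "rz": 0}])

```text
time_s: 28.35
ee_pos: [536.9, 53.3, 183.7]
ee_rot: [179.9, -0.0, 83.5]
force: [-0.4, -0.9, -2.4]
gripper_width: 43.8
gripper_force: 40.0
```

move_arm(plan=[{"x": 0, "y": 0, "z": 0, "rx": 0, "ry": 0, "rz": 0}, {"x": 0, "y": 0, "z": 0, "rx": 0, "ry": 0, "rz": 0}, {"x": 0, "y": 0, "z": 0, "rx": 0, "ry": 0, "rz": 0}, {"x": 0, "y": 0, "z": 0, "rx": 0, "ry": 0, "rz": 0}])

```text
time_s: 28.75
ee_pos: [536.5, 53.3, 182.5]
ee_rot: [-179.9, 0.0, 83.5]
force: [0.7, 0.4, -3.4]
gripper_width: 43.9
gripper_force: 40.0
```

```bash
python3 fit.py
python3 - <<'E'
from h import *
f=cam('scene'); P,uv=cloud(f)
q=P[(abs(P-[537,53,68])<[62,62,10]).all(1)]; print('inner edge',len(q),np.round(np.percentile(q,[1,50,99],0),1) if len(q) else '')
cv2.imwrite('pics/end.png',cv2.resize(f['img'][100:290,210:450,::-1],None,fx=3.2,fy=3.1))
E
```

```text
lid 17168 (array([535.7,  53. ]), array([112.4, 112.3]), 83.4) [537.91981132  84.70380902 177.33124063]
plane [-1.49119662e-03 -1.84738846e-03  1.77423990e+02]
[536.5  53.3 182.5] [-1.79948290e+02  1.40364194e-02  8.35259401e+01] [ 0.71930433  0.36151497 -3.38425778] [-0.03165545 -0.08892608 -0.00844854] 43.85152534846767 28.75
at [536.6  53.3 182.6] [-1.7996e+02  1.0000e-02  8.3530e+01] d [ -1.    0.4 100.6] rows 3 each [-0.32  0.12 33.52] rz 1.573
inner edge 1535 [[480.3  -6.6  58.7]
 [534.5  48.2  66.1]
 [592.2 103.4  76. ]]
```

View pics/end.png

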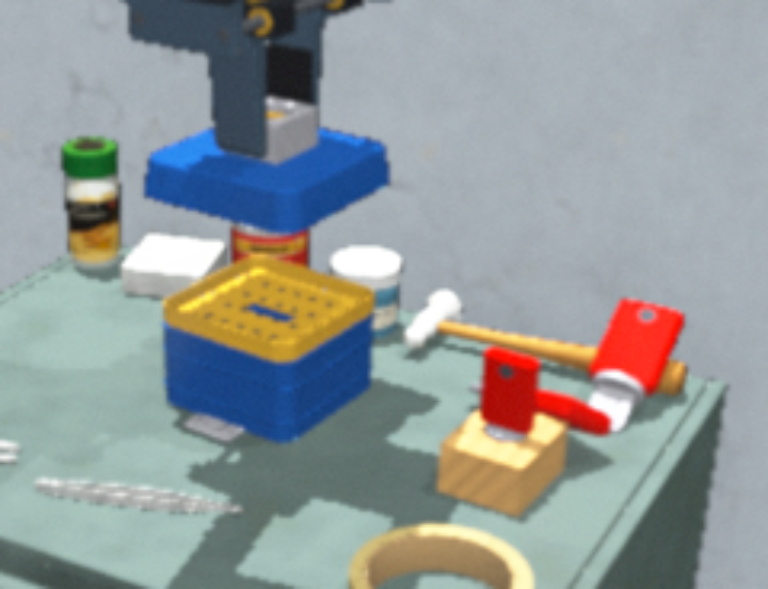

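The outer lid is held level at (265,175), 99.5 mm above its home position. The brass inner lid sits flush on the tin at (270,310), and the key stands in its holder at (510,390).

```bash
python3 -c "
from workcell import *
print(job_done())"
```

```text
the job is handed in; nothing more can be done
None
```

The job is handed in: the outer lid is held level about 10 cm above its seat, the inner lid is still on the tin and the key is back in its holder; the two look-alike keys had toppled by about 3 s in, before the arm touched anything, and were left where they fell.

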